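Change the bobbin on the spindle sander

ROBOT

A 6-joint arm with a two-finger parallel gripper is mounted at the origin on the work surface. World frame = base frame: x ahead of the robot, y to its left, z up, the work surface at z = 0. Lengths are in m, angles in rad, forces in N, time in s.
With the tool pointing down it reaches from about 0.375 to 0.975 m from the base axis. Payload 3.8 kg.
Tool frame: the origin (TCP) lies midway between the tips of the shut fingers; the grasp point (between the pads) lies 19 mm behind it; z points along the fingers, y is the line along which they close (so a half turn about z gives the same grasp; the last joint's range is limited). The gripper opens to 88 mm and grips with 3 to 60 N. Pads are 18 mm wide; open, the fingers measure 123 mm over their backs; the gripper's body (75 mm by 187 mm) begins 45 mm behind the grasp point.
Start: joints at [1.183, 0.264, 1.604, -0, 1.274, -0.037], TCP at [0.232, 0.634, 0.239] pointing down, gripper open.
Joint ranges: [-2.63, 2.63], [-0.94, 2.18], [0.31, 2.57], [-1.31, 4.45], [0, 2.66], [-2.55, 2.55]. Speed limits (rad/s): [2.57, 2.57, 3.14, 3.14, 3.14, 3.14].

INTERFACE

Orientations are given as a unit quaternion [w, x, y, z].
In Python, from cell import monitor, cams, arm gives the robot as it stands.
- The arm moves only by the tool apply_moves, never from a script. Its argument "rows" is a list of rows, each a list of 2 entries, a list of its own where there are three numbers: the shift along the tool's x, y, z in mm, then the turn, a rotation vector about the tool's x, y, z in degrees. A call has 1 to 10 rows; each row shifts and turns the commanded pose from where the row before left it, along the tool's axes as they then stand; what a row does not reach is not made up. A row lasts 1/12 s, in which the tool goes at most 41.7 mm and 7.16 degrees, less where a joint would pass 70% of its speed; a pose out of reach is approached as far as the arm can. A call is refused whole if a number of a shift passes 41.7 or a number of a turn 7.16, either way. A call with a gripper value outside its range is refused whole. "gripper" is the opening, from -1 (shut) to 1 (fully open), set as the call begins (left out, the last holds). The fingers move at their own pace and stop on an object; "force" is the grip in N (left out, the last holds). Time passes only in rows, so rows that do not move let the fingers close. It gives the time, the measured TCP pose, the force, the opening and the grip force at its end, in the units of the state.
- monitor.get_state(): the state, without advancing time (a new reading comes with each control period).
- cams.camera(name): name is "scene" or "top"; returns a dict with "color" (420x560x3 uint8, red, green, blue), "z_map" (420x560 float32, m along the optical axis (not along the pixel's ray), 0 where there is no reading), "camera_matrix" (3x3 intrinsics, pixels), "view" (4x4, takes a point from world to camera coordinates). Camera axes: x right, y down, z forward; pixel columns grow to the right and rows downward; lengths in m; the calibration is good to about 2 mm. A picture is of the moment at which its call begins.
- arm.sign_off(): hands the job in; it is judged then, once.
The state is a dict: "t": time; "joints": joint angles; "qd": joint speeds; "effort": joint torques, N m; "tool_pos": TCP position; "eef_rot": TCP orientation; "wrist_force": force on the tool from outside, world axes, zero at the start; "ft_torque": the same for the moment, N m; "finger_gap": finger opening in m; "finger_force": force on a finger pad.
Only numpy, scipy, OpenCV 4.12 (cv2) and the standard library are available. Lean on these libraries where they do the work, as an engineer would, in place of code of your own. Each camera call takes 0.05 s, during which the arm holds its last target. There are 200 camera calls.

TASK

Change over the spindle sander: take the worn bobbin off its spindle and put it in the discard bin, then slide the new wide bobbin fully down on the spindle, put the clamping collar over the spindle flat on top of it (hub up), and only then press the lock lever down until it snaps over and stays down. Tidy up by putting every narrow bobbin from the bench on a post of the storage rack, one to a post and fully down, at any time you like. Leave the other things on the bench where they are.

Things in the scene. Friction and masses are not known exactly. Their poses are not given: they have to be found in the camera images.
- worn_bobbin: the worn sanding bobbin, a plain brown abrasive-covered cylinder with dark rubber ends, standing upright, with a 20 mm bore right through; 60 mm in diameter, 55 mm tall, about 0.15 kg; at the start it sits on the machine's spindle; origin at the centre of its underside, z along the bore (up when it stands)
- wide_bobbin: the new wide sanding bobbin, a plain brown abrasive-covered cylinder with dark rubber ends, standing upright, with a 20 mm bore right through; 60 mm in diameter, 55 mm tall, 0.12 to 0.23 kg; stands on the bench left of the machine; origin at the centre of its underside, z along the bore (up when it stands)
- collar: steel clamping collar lying flat on the bench left of the machine: a flange 46 mm in diameter and 6 mm thick with a hub 30 mm in diameter on top, 24 mm high in all, 20 mm bore right through, 0.07 to 0.12 kg; origin at the centre of the flange's underside, z up through the hub
- sander: bench-top spindle sander, fixed, its motor under the bench: an aluminium plate 200 x 180 x 6 mm on the bench, with the upright spindle and the lock lever on it; origin under the spindle's axis at bench level, x points away from the lever's free end along the lever, z up
- spindle_base (a point): the point on the spindle's axis at the plate's top face (6 mm above the bench). The spindle is a still steel rod 16 mm in diameter that rises 84 mm from here, the last 14 mm tapering to 6 mm
- lock_lever (a joint): spindle lock lever on the sander plate, 85 mm to the -y side of the spindle, hinged 50 mm beyond the spindle (sander +x) and 30 mm above the bench; its free end points to sander -x. 0 = sprung up (0.6 rad above level), 0.6 = level, fully down. It takes up to about 10 N at the pad to press; past 0.42 rad it goes over its detent, snaps down by itself to 0.6 and stays
- lever_pad (a point): centre of the top face of the lever's black thumb pad (36 x 30 mm), 112 mm along the lever from the hinge and 7 mm above the lever's mid-line; about 99 mm above the bench when up, 37 mm when down. It moves with the lever on an arc about the hinge
- rack: storage rack, fixed: dark wooden base 130 x 130 x 18 mm with four upright pale wooden posts in a square, 80 mm apart; origin at the centre of its underside
- bin: grey open discard bin, fixed: 130 x 130 mm outside, 50 mm high, walls and floor 4 mm; origin at the centre of its underside
- bin_in (a point): centre of the discard bin's inner floor
- post1 (a point): foot of a rack post, on its axis at the rack base's top face (18 mm above the bench); the post is 16 mm in diameter and rises 44 mm from here, the last 12 mm tapering to 6 mm; all posts are empty at the start
- post2 (a point): foot of a rack post, on its axis at the rack base's top face (18 mm above the bench); the post is 16 mm in diameter and rises 44 mm from here, the last 12 mm tapering to 6 mm; all posts are empty at the start
- post3 (a point): foot of a rack post, on its axis at the rack base's top face (18 mm above the bench); the post is 16 mm in diameter and rises 44 mm from here, the last 12 mm tapering to 6 mm; all posts are empty at the start
- post4 (a point): foot of a rack post, on its axis at the rack base's top face (18 mm above the bench); the post is 16 mm in diameter and rises 44 mm from here, the last 12 mm tapering to 6 mm; all posts are empty at the start
- narrow1: narrow sanding bobbin, a plain brown abrasive-covered cylinder with dark rubber ends, standing upright, with a 20 mm bore right through; 44 mm in diameter, 36 mm tall, 0.07 to 0.12 kg; on the bench left of the machine at the start; two to four of the four are present; origin at the centre of its underside, z along the bore (up when it stands)
- narrow2: narrow sanding bobbin, a plain brown abrasive-covered cylinder with dark rubber ends, standing upright, with a 20 mm bore right through; 44 mm in diameter, 36 mm tall, 0.07 to 0.12 kg; on the bench left of the machine at the start; two to four of the four are present; origin at the centre of its underside, z along the bore (up when it stands)
- narrow3: narrow sanding bobbin, a plain brown abrasive-covered cylinder with dark rubber ends, standing upright, with a 20 mm bore right through; 44 mm in diameter, 36 mm tall, 0.07 to 0.12 kg; on the bench left of the machine at the start; two to four of the four are present; origin at the centre of its underside, z along the bore (up when it stands)
- narrow4: narrow sanding bobbin, a plain brown abrasive-covered cylinder with dark rubber ends, standing upright, with a 20 mm bore right through; 44 mm in diameter, 36 mm tall, 0.07 to 0.12 kg; on the bench left of the machine at the start; two to four of the four are present; origin at the centre of its underside, z along the bore (up when it stands)
- sanding_block: bystander, not part of the job: cork sanding block, 110 x 62 x 30 mm; origin at the centre of its underside
- glue_bottle: bystander, not part of the job: glue bottle, 60 mm in diameter, 160 mm tall; origin at the centre of its underside
- tape_measure: bystander, not part of the job: black tape measure, 65 x 40 x 60 mm high; origin at the centre of its underside
- offcut: bystander, not part of the job: pine offcut, 200 x 70 x 30 mm; origin at the centre of its underside
There are look-alikes about, which are no part of the job. What is shaped like the narrow2 but blue or red is not meant.

How it is judged:
On the way, in this order (a step that is already met when the one before it is completed fails the run):
1. the worn bobbin lies released in the discard bin (x of worn_bobbin in the frame of bin_in between -0.062 and 0.062 m and y of worn_bobbin in the frame of bin_in between -0.062 and 0.062 m and z of worn_bobbin in the frame of bin_in below 0.045 m and linear speed of worn_bobbin below 0.02 m/s and contact force between the fingers and worn_bobbin below 0.1 N), for 0.2 s.
2. the new wide bobbin sits fully down on the spindle (horizontal distance between wide_bobbin and spindle_base below 0.006 m and z of wide_bobbin in the frame of spindle_base between -0.004 and 0.004 m and angle between wide_bobbin's own z axis and vertical below 0.08 rad), for 0.2 s.
3. the collar lies flat on top of the wide bobbin, over the spindle (horizontal distance between collar and spindle_base below 0.006 m and z of collar in the frame of spindle_base between 0.051 and 0.06 m and angle between collar's own z axis and vertical below 0.08 rad), for 0.2 s.
4. the lock lever is down and stays down untouched (value of joint lock_lever above 0.54 rad and contact force between each of the arm, the fingers and lock_lever below 0.1 N), for 0.4 s.
At the end, for the whole second after the job is handed in: worn bobbin in the bin; wide bobbin on the spindle with the collar on it, hub up; every narrow bobbin on a rack post (each within 4 mm of fully down, 6 mm of the axis, upright to 0.08 rad); lock lever beyond 0.54 rad; all at rest and released (all of step 1 and all of step 2 and all of step 3 and all of step 4 and linear speed of each of wide_bobbin, collar, narrow1, narrow2, narrow3, narrow4 below 0.02 m/s and contact force between the fingers and wide_bobbin below 0.1 N and contact force between the fingers and collar below 0.1 N and ((horizontal distance between narrow1 and post1 below 0.006 m and z of narrow1 in the frame of post1 between -0.004 and 0.004 m and angle between narrow1's own z axis and vertical below 0.08 rad) or (horizontal distance between narrow1 and post2 below 0.006 m and z of narrow1 in the frame of post2 between -0.004 and 0.004 m and angle between narrow1's own z axis and vertical below 0.08 rad) or (horizontal distance between narrow1 and post3 below 0.006 m and z of narrow1 in the frame of post3 between -0.004 and 0.004 m and angle between narrow1's own z axis and vertical below 0.08 rad) or (horizontal distance between narrow1 and post4 below 0.006 m and z of narrow1 in the frame of post4 between -0.004 and 0.004 m and angle between narrow1's own z axis and vertical below 0.08 rad)) and contact force between the fingers and narrow1 below 0.1 N and ((horizontal distance between narrow2 and post1 below 0.006 m and z of narrow2 in the frame of post1 between -0.004 and 0.004 m and angle between narrow2's own z axis and vertical below 0.08 rad) or (horizontal distance between narrow2 and post2 below 0.006 m and z of narrow2 in the frame of post2 between -0.004 and 0.004 m and angle between narrow2's own z axis and vertical below 0.08 rad) or (horizontal distance between narrow2 and post3 below 0.006 m and z of narrow2 in the frame of post3 between -0.004 and 0.004 m and angle between narrow2's own z axis and vertical below 0.08 rad) or (horizontal distance between narrow2 and post4 below 0.006 m and z of narrow2 in the frame of post4 between -0.004 and 0.004 m and angle between narrow2's own z axis and vertical below 0.08 rad)) and contact force between the fingers and narrow2 below 0.1 N and ((horizontal distance between narrow3 and post1 below 0.006 m and z of narrow3 in the frame of post1 between -0.004 and 0.004 m and angle between narrow3's own z axis and vertical below 0.08 rad) or (horizontal distance between narrow3 and post2 below 0.006 m and z of narrow3 in the frame of post2 between -0.004 and 0.004 m and angle between narrow3's own z axis and vertical below 0.08 rad) or (horizontal distance between narrow3 and post3 below 0.006 m and z of narrow3 in the frame of post3 between -0.004 and 0.004 m and angle between narrow3's own z axis and vertical below 0.08 rad) or (horizontal distance between narrow3 and post4 below 0.006 m and z of narrow3 in the frame of post4 between -0.004 and 0.004 m and angle between narrow3's own z axis and vertical below 0.08 rad)) and contact force between the fingers and narrow3 below 0.1 N and ((horizontal distance between narrow4 and post1 below 0.006 m and z of narrow4 in the frame of post1 between -0.004 and 0.004 m and angle between narrow4's own z axis and vertical below 0.08 rad) or (horizontal distance between narrow4 and post2 below 0.006 m and z of narrow4 in the frame of post2 between -0.004 and 0.004 m and angle between narrow4's own z axis and vertical below 0.08 rad) or (horizontal distance between narrow4 and post3 below 0.006 m and z of narrow4 in the frame of post3 between -0.004 and 0.004 m and angle between narrow4's own z axis and vertical below 0.08 rad) or (horizontal distance between narrow4 and post4 below 0.006 m and z of narrow4 in the frame of post4 between -0.004 and 0.004 m and angle between narrow4's own z axis and vertical below 0.08 rad)) and contact force between the fingers and narrow4 below 0.1 N); the robot touches nothing.
It fails at once if one of the bystanders is moved more than 50 mm (distance of any of sanding_block, glue_bottle, tape_measure, offcut from where it was at the start of the episode above 0.05 m).
Of narrow1, narrow2, narrow3, narrow4 only 2 to 4 are there at a start; the rules pass over those that are not, and their reading is None.
At some moment in a run one of narrow1, narrow2, narrow3, narrow4, wide_bobbin, collar may be knocked a few centimetres aside while the robot is not near it.
It also fails if it takes over 210 s, if anything falls off the work surface, if the arm or the gripper's body presses on something with over 40 N, if the wrist force passes 120 N, or if a joint passes its speed limit or range.

## Working session

There is one attempt and no reset: what is moved stays moved. The work goes in short steps, Python scripts to look and compute and a tool call to move; the robot and the scene stay as the last step left them, time stands still between calls to the robot, and variables do not carry over. Pictures are saved under pics/ and viewed, at most 14 in all, crops included, and the job is handed in when it is done.

Besides the shell and the picture viewer there is one more tool, called after "Call:" as name(argument=value, ...), one argument or row to a line, values as JSON. apply_moves: Moves the arm, as the interface text tells. Its arguments: {"type":"object","properties":{"rows":{"type":"array"},"gripper":{"type":"number"},"force":{"type":"number"}},"required":["rows"]}

```bash
mkdir -p pics; cat > h.py <<'E'
import numpy as np, cv2
from cell import monitor, cams, arm
def cap(n):
    c=cams.camera(n); c['n']=n; return c
def world(c):
    K=np.array(c['camera_matrix']);V=np.array(c['view']);z=c['z_map']
    v,u=np.mgrid[:z.shape[0],:z.shape[1]]
    P=np.stack([(u-K[0,2])/K[0,0]*z,(v-K[1,2])/K[1,1]*z,z],-1)
    return (P-V[:3,3])@V[:3,:3]
def ray(c,u,v,h):
    K=np.array(c['camera_matrix']);V=np.array(c['view']);R=V[:3,:3]
    o=-R.T@V[:3,3]; d=R.T@np.array([(u-K[0,2])/K[0,0],(v-K[1,2])/K[1,1],1])
    return o+d*(h-o[2])/d[2]
def save(c,name):
    cv2.imwrite('pics/'+name,cv2.cvtColor(c['color'],cv2.COLOR_RGB2BGR))
E
python3 - <<'E'
from h import *
for n in('top','scene'):
    c=cap(n); save(c,n+'1.png'); np.savez(n+'1.npz',**c)
    V=np.array(c['view']);print(n,-V[:3,:3].T@V[:3,3],V[:3,:3].round(3).tolist(),np.array(c['camera_matrix']).tolist())
print(monitor.get_state())
E
```

```text
top [0.48429449 0.06037558 1.27497618] [[0.009, -1.0, -0.002], [-0.997, -0.009, -0.081], [0.081, 0.002, -0.997]] [[434.81644807702196, 0.0, 279.4015749699953], [0.0, 434.81644807702196, 204.11074883119974], [0.0, 0.0, 1.0]]
scene [1.07242219 0.11261354 0.97499787] [[-0.091, 0.996, -0.003], [0.86, 0.077, -0.504], [-0.502, -0.048, -0.864]] [[429.66906507812854, 0.0, 290.7412486800594], [0.0, 429.66906507812854, 211.58308176504318], [0.0, 0.0, 1.0]]
{'t': 0.1, 'joints': array([ 1.18313814e+00,  2.64674530e-01,  1.60518979e+00, -6.22671714e-06,
        1.27369866e+00, -3.69042349e-02]), 'qd': array([ 0.00027411, -0.00120129, -0.00280979, -0.00075748,  0.00077297,
        0.00012019]), 'effort': array([-1.42762651e-04, -5.03619576e+01, -3.58072400e+01,  7.30319624e-02,
        2.32562766e-02, -6.80278686e-05]), 'tool_pos': array([0.23170611, 0.63332592, 0.23754045]), 'eef_rot': array([-2.04655139e-04,  1.74478360e-01,  9.84660516e-01, -9.63675723e-04]), 'wrist_force': array([-0.93824859,  0.04504443,  0.74571651]), 'ft_torque': array([-0.01452273, -0.01404552, -0.05254267]), 'finger_force': 0.0, 'finger_gap': 0.08814140390352494}
```

View pics/top1.png

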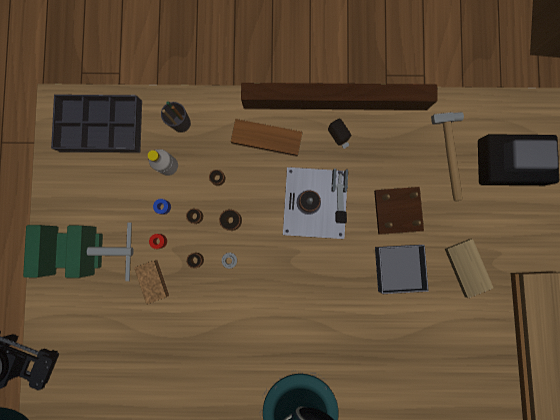

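View pics/scene1.png

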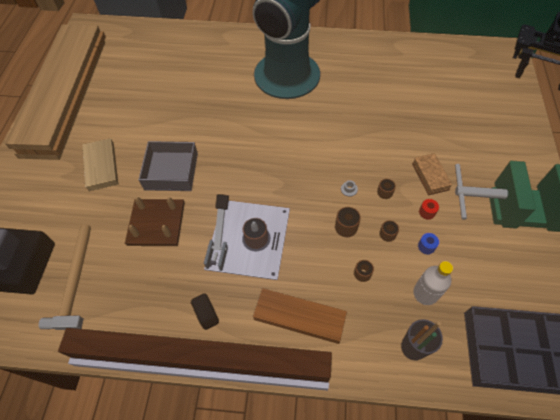

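Top view: narrow bobbins at about (217,177), (195,216), (195,260); wide (231,219); collar (229,261); worn on spindle (309,202); rack (399,211); bin (401,269); lever pad (341,217). Blue and red rings at (161,206) and (157,241) are look-alikes. The scene view agrees.

```bash
cat >> h.py <<'E'
def band(c,xy,r,lo,hi):
    """mean/midrange/size of depth points in a height band near xy"""
    P=world(c); m=(c['z_map']>0)&(np.hypot(P[...,0]-xy[0],P[...,1]-xy[1])<r)&(P[...,2]>lo)&(P[...,2]<hi)
    p=P[m]
    if len(p)<4: return None
    (cx,cy),rad=cv2.minEnclosingCircle(p[:,:2].astype(np.float32))
    return np.r_[p.mean(0),cx,cy,rad,len(p)].round(4)
E
python3 - <<'E'
from h import *
t=dict(np.load('top1.npz'));s=dict(np.load('scene1.npz'))
P=world(t);print('bench z',np.median(P[300:340,180:240,2]),'scene',np.median(world(s)[100:140,350:400,2]))
for n,u,v,h,r in [('n_a',217,177,.036,.04),('n_b',195,216,.036,.04),('n_c',195,260,.036,.04),('wide',231,219,.055,.045),('collarfl',229,261,.006,.035),('collarhub',229,261,.024,.03),('worn',309,202,.061,.045),('tip',309,202,.088,.03),('blue',161,206,.036,.04),('pad',341,217,.099,.03)]:
    g=ray(t,u,v,h)[:2]
    print(n,g.round(3),'T',band(t,g,r,h-.005,h+.006),'S',band(s,g,r,h-.005,h+.006))
for n,c in(('T',t),('S',s)):
    P=world(c); g=ray(t,399,211,.018)[:2]
    m=(np.abs(P[...,:2]-g).max(-1)<.09)&(P[...,2]>.035)&(P[...,2]<.08)
    k,l,st,ce=cv2.connectedComponentsWithStats(m.astype(np.uint8))
    for i in range(1,k): print(n,'post',P[l==i].mean(0).round(4),P[l==i].max(0).round(4),st[i,4])
    m=(np.abs(P[...,:2]-g).max(-1)<.1)&(P[...,2]>.012)&(P[...,2]<.024)
    print(n,'rack',cv2.minAreaRect(P[m][:,:2].astype(np.float32)))
    g=ray(t,401,269,.05)[:2]
    m=(np.abs(P[...,:2]-g).max(-1)<.09)&(P[...,2]>.045)&(P[...,2]<.056)
    print(n,'bin',cv2.minAreaRect(P[m][:,:2].astype(np.float32)))
E
```

```text
bench z -0.0005919852285282456 scene 0.0015005835751765466
n_a [0.662 0.243] T [6.618e-01 2.462e-01 3.590e-02 6.622e-01 2.459e-01 2.150e-02 1.350e+02] S [6.655e-01 2.450e-01 3.690e-02 6.634e-01 2.446e-01 2.300e-02 2.230e+02]
n_b [0.549 0.304] T [5.488e-01 3.085e-01 3.560e-02 5.490e-01 3.088e-01 2.170e-02 1.440e+02] S [5.526e-01 3.073e-01 3.680e-02 5.505e-01 3.069e-01 2.290e-02 1.960e+02]
n_c [0.424 0.301] T [4.235e-01 3.038e-01 3.550e-02 4.231e-01 3.042e-01 2.170e-02 1.490e+02] S [4.274e-01 3.029e-01 3.700e-02 4.256e-01 3.030e-01 2.310e-02 1.650e+02]
wide [0.541 0.199] T [5.383e-01 2.037e-01 5.490e-02 5.386e-01 2.036e-01 3.000e-02 3.030e+02] S [5.426e-01 2.021e-01 5.640e-02 5.411e-01 2.025e-01 3.060e-02 3.850e+02]
collarfl [0.421 0.208] T [4.222e-01 2.062e-01 4.300e-03 4.209e-01 2.076e-01 3.470e-02 1.750e+02] S [4.253e-01 2.071e-01 4.800e-03 4.209e-01 2.077e-01 3.490e-02 2.520e+02]
collarhub [0.422 0.206] T [4.225e-01 2.076e-01 2.380e-02 4.221e-01 2.081e-01 1.480e-02 4.600e+01] S [4.247e-01 2.067e-01 2.380e-02 4.231e-01 2.083e-01 1.690e-02 6.500e+01]
worn [ 0.59 -0.02] T [ 5.934e-01 
[... 934 characters left out ...]
 rack ((0.5533837080001831, -0.28515177965164185), (0.16784878075122833, 0.1309969574213028), 5.578308582305908)
T bin ((0.4053010046482086, -0.2837595045566559), (0.13058876991271973, 0.13098053634166718), 4.3165106773376465)
S post [ 0.5399 -0.3259  0.0511] [ 0.5455 -0.3201  0.0661] 53
S post [ 0.5335 -0.2464  0.0508] [ 0.5392 -0.2401  0.0648] 55
S post [ 0.6198 -0.3184  0.0516] [ 0.6256 -0.313   0.0653] 57
S post [ 0.6131 -0.2399  0.0521] [ 0.618  -0.234   0.0653] 54
S rack ((0.554060161113739, -0.28634369373321533), (0.17386241257190704, 0.13101962208747864), 4.9245924949646)
S bin ((0.40683114528656006, -0.28501448035240173), (0.1352269947528839, 0.13184382021427155), 3.490199089050293)
```

```bash
python3 - <<'E'
import cv2
i=cv2.imread('pics/top1.png');cv2.imwrite('pics/crop1.png',cv2.resize(i[150:300,270:440],None,fx=4,fy=4,interpolation=cv2.INTER_CUBIC))
E
```

```text
(no output)
```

View pics/crop1.png

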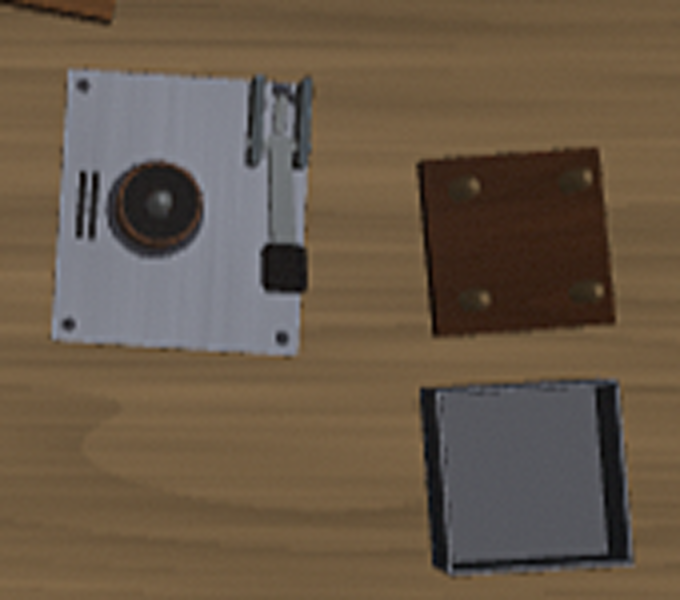

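The crop shows the spindle at crop (160,203), lever pad (285,268), posts at (465,187), (578,178), (475,299), (588,291), and the bin opening. I'll turn the tool so its y runs along world x (clear of the lever), then go to the spindle.

Call:
apply_moves(
  rows=[
    [[0,0,0],[0,0,7]],
    [[0,0,0],[0,0,7]],
    [[0,0,0],[0,0,7]],
    [[0,0,0],[0,0,7]],
    [[0,0,0],[0,0,7]],
    [[0,0,0],[0,0,7]],
    [[0,0,0],[0,0,7]],
    [[0,0,0],[0,0,7]],
    [[0,0,0],[0,0,7]],
    [[0,0,0],[0,0,6.9]],
  ],
  gripper=1,
  force=25,
)

```text
t: 0.93
tool_pos: [0.2318, 0.6335, 0.2379]
eef_rot: [0.0, 0.709, 0.705, -0.001]
wrist_force: [0.3, -0.3, 0.6]
finger_gap: 0.0885
finger_force: 0.0
```

Call:
apply_moves(
  rows=[
    [[-32.7,18.2,0],[0,0,0]],
    [[-32.7,18.2,0],[0,0,0]],
    [[-32.7,18.2,0],[0,0,0]],
    [[-32.7,18.2,0],[0,0,0]],
    [[-32.7,18.2,0],[0,0,0]],
    [[-32.7,18.2,0],[0,0,0]],
    [[-32.7,18.2,0],[0,0,0]],
    [[-32.7,18.2,0],[0,0,0]],
    [[-32.7,18.2,0],[0,0,0]],
    [[0,0,0],[0,0,0]],
  ],
)

```text
t: 1.77
tool_pos: [0.3979, 0.3345, 0.2383]
eef_rot: [0.001, 0.709, 0.705, -0.001]
wrist_force: [0.4, 0.7, -0.7]
finger_gap: 0.0879
finger_force: 0.0
```

```bash
cat >> h.py <<'E'
def to(x,y,z):
    """remaining shift in tool mm, tool y angle, tilt"""
    from scipy.spatial.transform import Rotation as Ro
    s=monitor.get_state();q=s['eef_rot'];R=Ro.from_quat([q[1],q[2],q[3],q[0]]).as_matrix()
    d=R.T@(np.array([x,y,z])-s['tool_pos'])*1000
    print('t',round(s['t'],2),'pos',s['tool_pos'].round(4),'shift',d.round(1),'yaw_y',np.degrees(np.arctan2(R[1,1],R[0,1])).round(2),'z',R[:,2].round(4),'F',s['wrist_force'].round(2),'gap',round(s['finger_gap'],4),'ff',round(s['finger_force'],2))
E
python3 - <<'E'
from h import *
to(.595,-.0214,.24)
t=dict(np.load('top1.npz'));s=dict(np.load('scene1.npz'))
for c in(t,s):
    P=world(c)
    m=(P[...,0]>.49)&(P[...,0]<.66)&(P[...,1]>-.38)&(P[...,1]<-.18)&(P[...,2]>.013)&(P[...,2]<.022)
    print(cv2.minAreaRect(P[m][:,:2].astype(np.float32)))
E
```

```text
t 1.77 pos [0.3979 0.3345 0.2383] shift [-354.9  198.8   -0.4] yaw_y -0.27 z [ 8.0e-04 -3.2e-03 -1.0e+00] F [ 0.44  0.74 -0.75] gap 0.0879 ff 0.0
((0.5718415379524231, -0.2839592695236206), (0.13002841174602509, 0.13109198212623596), 4.795218467712402)
((0.5742571949958801, -0.2846035063266754), (0.13331863284111023, 0.13101962208747864), 4.9245924949646)
```

Call:
apply_moves(
  rows=[
    [[-35.5,19.9,0],[0,0,0]],
    [[-35.5,19.9,0],[0,0,0]],
    [[-35.5,19.9,0],[0,0,0]],
    [[-35.5,19.9,0],[0,0,0]],
    [[-35.5,19.9,0],[0,0,0]],
    [[-35.5,19.9,0],[0,0,0]],
    [[-35.5,19.9,0],[0,0,0]],
    [[-35.5,19.9,0],[0,0,0]],
    [[-35.5,19.9,0],[0,0,0]],
    [[-35.5,19.9,0],[0,0,0]],
  ],
)

```text
t: 2.6
tool_pos: [0.5953, -0.0167, 0.2383]
eef_rot: [-0.0, 0.707, 0.707, -0.0]
wrist_force: [0.3, 0.8, -0.3]
finger_gap: 0.088
finger_force: 0.0
```

Call:
apply_moves(
  rows=[
    [[0,0,30],[0,0,0]],
    [[0,0,40],[0,0,0]],
    [[0,0,40],[0,0,0]],
    [[0,0,20],[0,0,0]],
    [[0,0,0],[0,0,0]],
    [[0,0,0],[0,0,0]],
  ],
)

```text
t: 3.1
tool_pos: [0.5934, -0.0149, 0.107]
eef_rot: [-0.002, 0.707, 0.707, -0.001]
wrist_force: [-0.4, -0.0, -0.5]
finger_gap: 0.0882
finger_force: 0.0
```

```bash
python3 - <<'E'
from h import *
to(.595,-.0214,.036)
E
```

```text
t 3.1 pos [ 0.5934 -0.0149  0.107 ] shift [-6.5  1.8 71. ] yaw_y 0.01 z [-4.e-03  4.e-04 -1.e+00] F [-0.42 -0.01 -0.52] gap 0.0882 ff 0.0
```

Call:
apply_moves(
  rows=[
    [[-6.5,1.8,0],[0,0,0]],
    [[0,0,20],[0,0,0]],
    [[0,0,25],[0,0,0]],
    [[0,0,20],[0,0,0]],
    [[0,0,6],[0,0,0]],
    [[0,0,0],[0,0,0]],
    [[0,0,0],[0,0,0]],
  ],
)

```text
t: 3.68
tool_pos: [0.5983, -0.0221, 0.0397]
eef_rot: [0.001, 0.707, 0.707, 0.001]
wrist_force: [-0.2, 1.1, 0.5]
finger_gap: 0.0881
finger_force: 0.0
```

```bash
python3 - <<'E'
from h import *
to(.595,-.0214,.036)
E
```

```text
t 3.68 pos [ 0.5983 -0.0221  0.0397] shift [ 0.7 -3.3  3.7] yaw_y 0.01 z [ 3.e-03 -3.e-04 -1.e+00] F [-0.17  1.13  0.52] gap 0.0881 ff 0.0
```

Call:
apply_moves(
  rows=[
    [[0.7,-3.3,3],[0,0,0]],
    [[0,0,0],[0,0,0]],
    [[0,0,0],[0,0,0]],
  ],
)

```text
t: 3.93
tool_pos: [0.5939, -0.0212, 0.0359]
eef_rot: [0.001, 0.707, 0.707, 0.001]
wrist_force: [-0.5, -0.1, 0.2]
finger_gap: 0.0883
finger_force: 0.0
```

Call:
apply_moves(
  rows=[
    [[0,0,0],[0,0,0]],
    [[0,0,0],[0,0,0]],
    [[0,0,0],[0,0,0]],
    [[0,0,0],[0,0,0]],
    [[0,0,0],[0,0,0]],
    [[0,0,0],[0,0,0]],
    [[0,0,0],[0,0,0]],
  ],
  gripper=-0.1,
)

```text
t: 4.52
tool_pos: [0.5941, -0.0212, 0.035]
eef_rot: [0.001, 0.707, 0.707, 0.001]
wrist_force: [3.2, 0.6, -0.8]
finger_gap: 0.0589
finger_force: 25.0
```

```bash
python3 - <<'E'
from h import *
to(.595,-.0214,.036)
E
```

```text
t 4.52 pos [ 0.5941 -0.0212  0.035 ] shift [-0.2  0.9 -1. ] yaw_y 0.0 z [ 0.0017 -0.     -1.    ] F [ 3.18  0.61 -0.82] gap 0.0589 ff 25.0
```

Call:
apply_moves(
  rows=[
    [[0,0,-10],[0,0,0]],
    [[0,0,-15],[0,0,0]],
    [[0,0,-20],[0,0,0]],
    [[0,0,-20],[0,0,0]],
    [[0,0,-20],[0,0,0]],
    [[0,0,-20],[0,0,0]],
    [[0,0,-20],[0,0,0]],
    [[0,0,-10],[0,0,0]],
    [[0,0,0],[0,0,0]],
  ],
)

```text
t: 5.27
tool_pos: [0.5946, -0.0214, 0.1723]
eef_rot: [0.002, 0.707, 0.707, 0.001]
wrist_force: [0.0, 0.4, -1.6]
finger_gap: 0.059
finger_force: 25.0
```

Call:
apply_moves(
  rows=[
    [[-13,-10,0],[0,0,0]],
    [[-30,-21,0],[0,0,0]],
    [[-30,-22,0],[0,0,0]],
    [[-30,-22,0],[0,0,0]],
    [[-30,-22,0],[0,0,0]],
    [[-30,-22,0],[0,0,0]],
    [[-30,-22,0],[0,0,0]],
    [[-30,-22,0],[0,0,0]],
    [[-30,-20,0],[0,0,0]],
    [[-10,-5,0],[0,0,0]],
  ],
)

```text
t: 6.1
tool_pos: [0.4005, -0.2865, 0.1675]
eef_rot: [-0.002, 0.708, 0.706, -0.001]
wrist_force: [0.1, 0.2, -0.6]
finger_gap: 0.0589
finger_force: 25.0
```

```bash
python3 - <<'E'
from h import *
to(.406,-.2845,.042)
E
```

```text
t 6.1 pos [ 0.4005 -0.2865  0.1675] shift [  1.9   6.1 125.5] yaw_y -0.17 z [-4.7e-03  7.0e-04 -1.0e+00] F [ 0.08  0.15 -0.57] gap 0.0589 ff 25.0
```

Call:
apply_moves(
  rows=[
    [[2,6,0],[0,0,0]],
    [[0,0,30],[0,0,0]],
    [[0,0,35],[0,0,0]],
    [[0,0,30],[0,0,0]],
    [[0,0,20],[0,0,0]],
    [[0,0,10],[0,0,0]],
    [[0,0,0],[0,0,0]],
    [[0,0,0],[0,0,0]],
  ],
)

```text
t: 6.77
tool_pos: [0.4113, -0.2814, 0.0442]
eef_rot: [-0.001, 0.707, 0.707, -0.0]
wrist_force: [0.8, -0.1, -0.8]
finger_gap: 0.0589
finger_force: 25.0
```

Call:
apply_moves(
  rows=[
    [[0,0,0],[0,0,0]],
    [[0,0,0],[0,0,0]],
    [[0,0,0],[0,0,0]],
    [[0,0,0],[0,0,0]],
    [[0,0,-15],[0,0,0]],
    [[0,0,-30],[0,0,0]],
    [[0,0,-40],[0,0,0]],
    [[0,0,-40],[0,0,0]],
    [[0,0,-40],[0,0,0]],
    [[0,0,-15],[0,0,0]],
  ],
  gripper=0.6,
)

```text
t: 7.6
tool_pos: [0.4139, -0.2842, 0.2323]
eef_rot: [0.005, 0.707, 0.707, 0.001]
wrist_force: [-0.0, -0.5, 0.1]
finger_gap: 0.0706
finger_force: 0.0
```

```bash
python3 - <<'E'
from h import *
to(.540,.203,.2)
c=cap('top');s=cap('scene')
for n,x,y,h,r in [('n_a',.6628,.2453,.036,.05),('n_b',.5498,.308,.036,.05),('n_c',.4243,.3035,.036,.05),('wide',.5398,.203,.055,.05),('hub',.4226,.208,.024,.05),('tip',.595,-.0214,.088,.03),('worn',.406,-.2845,.059,.06)]:
    for q in(c,s): print(n,band(q,(x,y),r,h-.005,h+.006))
E
```

```text
t 7.6 pos [ 0.4139 -0.2842  0.2323] shift [487.5 125.8  30.2] yaw_y -0.01 z [ 0.0088 -0.0066 -0.9999] F [-0.01 -0.48  0.13] gap 0.0706 ff 0.0
n_a [6.615e-01 2.462e-01 3.530e-02 6.622e-01 2.461e-01 2.160e-02 1.380e+02]
n_a [6.656e-01 2.448e-01 3.720e-02 6.637e-01 2.457e-01 2.280e-02 2.220e+02]
n_b [5.496e-01 3.086e-01 3.510e-02 5.498e-01 3.088e-01 2.200e-02 1.420e+02]
n_b [5.523e-01 3.074e-01 3.700e-02 5.511e-01 3.079e-01 2.240e-02 1.960e+02]
n_c [4.236e-01 3.038e-01 3.550e-02 4.234e-01 3.047e-01 2.180e-02 1.400e+02]
n_c [4.274e-01 3.026e-01 3.720e-02 4.256e-01 3.038e-01 2.290e-02 1.670e+02]
wide [5.382e-01 2.035e-01 5.440e-02 5.387e-01 2.034e-01 3.000e-02 3.040e+02]
wide [5.421e-01 2.021e-01 5.650e-02 5.403e-01 2.017e-01 3.040e-02 3.740e+02]
hub [4.222e-01 2.079e-01 2.330e-02 4.220e-01 2.082e-01 1.460e-02 4.700e+01]
hub [4.250e-01 2.067e-01 2.390e-02 4.241e-01 2.060e-01 1.700e-02 6.000e+01]
tip [ 5.936e-01 -2.120e-02  8.700e-02  5.919e-01 -2.220e-02  4.600e-03
  1.100e+01]
tip [ 5.977e-01 -2.160e-02  8.760e-02  5.982e-01 -2.040e-02  6.500e-03
  2.100e+01]
worn [ 4.117e-01 -2.825e-01  5.890e-02  4.114e-01 -2.828e-01  3.000e-02
  3.230e+02]
worn [ 4.162e-01 -2.829e-01  6.060e-02  4.132e-01 -2.859e-01  3.220e-02
  3.220e+02]
```

Call:
apply_moves(
  rows=[
    [[38,10,0],[0,0,0]],
    [[38,10,0],[0,0,0]],
    [[38,10,0],[0,0,0]],
    [[38,10,0],[0,0,0]],
    [[38,10,0],[0,0,0]],
    [[38,10,0],[0,0,0]],
    [[38,10,0],[0,0,0]],
    [[38,10,0],[0,0,0]],
    [[38,10,0],[0,0,0]],
    [[38,10,0],[0,0,0]],
  ],
  gripper=1,
)

```text
t: 8.53
tool_pos: [0.5102, 0.0996, 0.2227]
eef_rot: [-0.001, 0.707, 0.707, -0.001]
wrist_force: [1.1, -0.5, 0.4]
finger_gap: 0.0883
finger_force: 0.0
```

Call:
apply_moves(
  rows=[
    [[36,9,0],[0,0,0]],
    [[36,9,20],[0,0,0]],
    [[35,8,20],[0,0,0]],
    [[0,0,30],[0,0,0]],
    [[0,0,30],[0,0,0]],
    [[0,0,20],[0,0,0]],
    [[0,0,0],[0,0,0]],
    [[0,0,0],[0,0,0]],
  ],
)

```text
t: 9.2
tool_pos: [0.5348, 0.2036, 0.1021]
eef_rot: [-0.001, 0.707, 0.707, -0.003]
wrist_force: [0.9, 0.9, 0.3]
finger_gap: 0.088
finger_force: 0.0
```

```bash
cat >> h.py <<'E'
_to=to
def to(x,y,z):
    from scipy.spatial.transform import Rotation as Ro
    _to(x,y,z); q=monitor.get_state()['eef_rot']
    D=np.array([[0,1,0],[1,0,0],[0,0,-1.]])
    R=Ro.from_quat([q[1],q[2],q[3],q[0]]).as_matrix()
    print('turn',np.degrees(Ro.from_matrix(R.T@D).as_rotvec()).round(2))
E
python3 - <<'E'
from h import *
to(.5395,.203,.03)
E
```

```text
t 9.2 pos [0.5348 0.2036 0.1021] shift [-0.5  5.1 72.1] yaw_y 0.0 z [-0.0057 -0.0019 -1.    ] F [0.88 0.93 0.34] gap 0.088 ff 0.0
turn [-0.33  0.11  0.  ]
```

Call:
apply_moves(
  rows=[
    [[0,5,10],[-0.3,0,0]],
    [[0,0,25],[0,0,0]],
    [[0,0,25],[0,0,0]],
    [[0,0,10],[0,0,0]],
    [[0,0,0],[0,0,0]],
    [[0,0,0],[0,0,0]],
  ],
)

```text
t: 9.7
tool_pos: [0.543, 0.2043, 0.0355]
eef_rot: [0.002, 0.707, 0.707, 0.002]
wrist_force: [0.6, 0.3, 0.7]
finger_gap: 0.0877
finger_force: 0.0
```

Call:
apply_moves(
  rows=[
    [[0,0,0],[0,0,0]],
    [[0,0,0],[0,0,0]],
    [[0,0,0],[0,0,0]],
    [[0,0,0],[0,0,0]],
    [[0,0,0],[0,0,0]],
    [[0,0,0],[0,0,0]],
    [[0,0,0],[0,0,0]],
    [[0,0,0],[0,0,0]],
  ],
  gripper=-0.1,
)

```text
t: 10.37
tool_pos: [0.5428, 0.2046, 0.0359]
eef_rot: [0.002, 0.707, 0.707, 0.002]
wrist_force: [-2.6, 0.7, 6.2]
finger_gap: 0.0599
finger_force: 25.0
```

```bash
python3 - <<'E'
from h import *
to(.5395,.203,.03)
E
```

```text
t 10.37 pos [0.5428 0.2046 0.0359] shift [-1.6 -3.3  5.9] yaw_y -0.0 z [ 5.8e-03  3.0e-04 -1.0e+00] F [-2.59  0.65  6.2 ] gap 0.0599 ff 25.01
turn [ 0.33 -0.02 -0.  ]
```

Call:
apply_moves(
  rows=[
    [[0,0,0],[0,0,0]],
    [[0,0,0],[0,0,0]],
    [[0,0,0],[0,0,0]],
    [[-1.5,-1.5,4],[0.3,0,0]],
    [[0,0,2],[0,0,0]],
    [[0,0,0],[0,0,0]],
  ],
  gripper=0.8,
)

```text
t: 10.87
tool_pos: [0.5402, 0.2025, 0.0279]
eef_rot: [-0.0, 0.707, 0.707, -0.001]
wrist_force: [-0.3, 0.2, 0.2]
finger_gap: 0.0794
finger_force: 0.0
```

Call:
apply_moves(
  rows=[
    [[0,0,0],[0,0,0]],
    [[0,0,0],[0,0,0]],
    [[0,0,0],[0,0,0]],
    [[0,0,0],[0,0,0]],
    [[0,0,0],[0,0,0]],
    [[0,0,0],[0,0,0]],
    [[0,0,0],[0,0,0]],
    [[0,0,0],[0,0,0]],
  ],
  gripper=-0.1,
)

```text
t: 11.53
tool_pos: [0.541, 0.2029, 0.0289]
eef_rot: [0.0, 0.707, 0.707, 0.0]
wrist_force: [0.2, -0.1, -1.5]
finger_gap: 0.0602
finger_force: 25.0
```

```bash
python3 - <<'E'
from h import *
to(.5395,.203,.03)
E
```

```text
t 11.53 pos [0.541  0.2029 0.0289] shift [ 0.1 -1.5 -1.1] yaw_y 0.0 z [ 1.e-04 -0.e+00 -1.e+00] F [ 0.24 -0.08 -1.53] gap 0.0602 ff 25.0
turn [0. 0. 0.]
```

Call:
apply_moves(
  rows=[
    [[0,0,-10],[0,0,0]],
    [[0,0,-30],[0,0,0]],
    [[0,0,-30],[0,0,0]],
    [[0,0,-30],[0,0,0]],
    [[0,0,-30],[0,0,0]],
    [[-14,4,0],[0,0,0]],
    [[-30,7,0],[0,0,0]],
    [[-30,7,0],[0,0,0]],
    [[-30,7,0],[0,0,0]],
    [[-30,7,0],[0,0,0]],
  ],
)

```text
t: 12.37
tool_pos: [0.5729, 0.0678, 0.1598]
eef_rot: [0.0, 0.707, 0.707, 0.0]
wrist_force: [0.2, -0.2, -1.5]
finger_gap: 0.0598
finger_force: 25.0
```

Call:
apply_moves(
  rows=[
    [[-30,7,0],[0,0,0]],
    [[-30,7,0],[0,0,0]],
    [[-20,5,0],[0,0,0]],
    [[-10,3,0],[0,0,0]],
    [[0,0,0],[0,0,0]],
    [[0,0,0],[0,0,0]],
    [[0,0,0],[0,0,0]],
  ],
)

```text
t: 12.95
tool_pos: [0.5946, -0.02, 0.1589]
eef_rot: [-0.0, 0.707, 0.707, 0.0]
wrist_force: [0.1, 1.0, -0.7]
finger_gap: 0.0603
finger_force: 25.0
```

```bash
python3 - <<'E'
from h import *
to(.5945,-.0214,.122)
E
```

```text
t 12.95 pos [ 0.5946 -0.02    0.1589] shift [-1.5 -0.1 36.9] yaw_y 0.03 z [-6.e-04  7.e-04 -1.e+00] F [ 0.08  1.01 -0.7 ] gap 0.0603 ff 25.0
turn [-0.03 -0.04  0.03]
```

Call:
apply_moves(
  rows=[
    [[-1.4,0,10],[0,0,0]],
    [[0,0,15],[0,0,0]],
    [[0,0,12],[0,0,0]],
    [[0,0,10],[0,0,0]],
    [[0,0,10],[0,0,0]],
    [[0,0,10],[0,0,0]],
    [[0,0,0],[0,0,0]],
    [[0,0,0],[0,0,0]],
  ],
)

```text
t: 13.62
tool_pos: [0.5946, -0.0224, 0.0911]
eef_rot: [-0.001, 0.707, 0.707, -0.0]
wrist_force: [-0.3, -0.4, -1.5]
finger_gap: 0.0602
finger_force: 25.0
```

```bash
python3 - <<'E'
from h import *
to(.5945,-.0214,.035)
E
```

```text
t 13.62 pos [ 0.5946 -0.0224  0.0911] shift [ 1.   0.  56.1] yaw_y 0.01 z [-1.5e-03  1.0e-04 -1.0e+00] F [-0.32 -0.37 -1.46] gap 0.0602 ff 25.0
turn [-0.09 -0.01  0.01]
```

Inserted cleanly with no side load; continue down.

Call:
apply_moves(
  rows=[
    [[0.5,0,10],[0,0,0]],
    [[0,0,15],[0,0,0]],
    [[0,0,15],[0,0,0]],
    [[0,0,10],[0,0,0]],
    [[0,0,3],[0,0,0]],
    [[0,0,0],[0,0,0]],
    [[0,0,0],[0,0,0]],
  ],
)

```text
t: 14.2
tool_pos: [0.5952, -0.0221, 0.0392]
eef_rot: [0.0, 0.707, 0.707, 0.0]
wrist_force: [0.2, 0.1, -0.9]
finger_gap: 0.0599
finger_force: 25.0
```

```bash
python3 - <<'E'
from h import *
to(.5945,-.0214,.035)
E
```

```text
t 14.2 pos [ 0.5952 -0.0221  0.0392] shift [ 0.7 -0.7  4.2] yaw_y -0.0 z [ 1.e-04 -0.e+00 -1.e+00] F [ 0.21  0.12 -0.88] gap 0.0599 ff 25.0
turn [ 0.  0. -0.]
```

Call:
apply_moves(
  rows=[
    [[0,0,2],[0,0,0]],
    [[0,0,2],[0,0,0]],
    [[0,0,0],[0,0,0]],
    [[0,0,0],[0,0,0]],
  ],
)

```text
t: 14.53
tool_pos: [0.5951, -0.022, 0.0352]
eef_rot: [0.0, 0.707, 0.707, 0.0]
wrist_force: [0.2, -0.1, -0.9]
finger_gap: 0.0602
finger_force: 25.0
```

Call:
apply_moves(
  rows=[
    [[0,0,0],[0,0,0]],
    [[0,0,0],[0,0,0]],
    [[0,0,0],[0,0,0]],
    [[0,0,0],[0,0,0]],
    [[0,0,-15],[0,0,0]],
    [[0,0,-30],[0,0,0]],
    [[0,0,-35],[0,0,0]],
    [[0,0,-30],[0,0,0]],
    [[0,0,-20],[0,0,0]],
    [[0,0,0],[0,0,0]],
  ],
  gripper=0.8,
)

```text
t: 15.37
tool_pos: [0.5989, -0.0223, 0.1713]
eef_rot: [0.004, 0.707, 0.707, 0.003]
wrist_force: [0.1, 0.3, 0.6]
finger_gap: 0.0793
finger_force: 0.0
```

Call:
apply_moves(
  rows=[
    [[28,-22,0],[0,0,0]],
    [[30,-22,0],[0,0,0]],
    [[30,-22,0],[0,0,0]],
    [[30,-22,0],[0,0,0]],
    [[30,-22,0],[0,0,0]],
    [[30,-22,0],[0,0,0]],
    [[30,-22,0],[0,0,0]],
    [[20,-15,0],[0,0,0]],
    [[0,0,0],[0,0,0]],
  ],
)

```text
t: 16.12
tool_pos: [0.4225, 0.2084, 0.1635]
eef_rot: [-0.001, 0.706, 0.708, -0.001]
wrist_force: [-0.1, -0.6, -1.1]
finger_gap: 0.0793
finger_force: 0.0
```

```bash
python3 - <<'E'
from h import *
to(.4225,.2075,.1)
c=cap('top');s=cap('scene')
for n,x,y,h,r in [('wide',.5945,-.0214,.061,.05),('hub',.4226,.208,.024,.06)]:
    for q in(c,s): print(n,band(q,(x,y),r,h-.005,h+.006))
E
```

```text
t 16.12 pos [0.4225 0.2084 0.1635] shift [-1.   0.2 63.5] yaw_y 0.23 z [-3.1e-03  4.0e-04 -1.0e+00] F [-0.07 -0.57 -1.13] gap 0.0793 ff 0.0
turn [-0.18 -0.03  0.23]
wide [ 5.931e-01 -2.100e-02  6.060e-02  5.929e-01 -2.110e-02  2.970e-02
  3.030e+02]
wide [ 5.977e-01 -2.150e-02  6.240e-02  5.947e-01 -2.220e-02  3.060e-02
  3.980e+02]
hub None
hub [4.252e-01 2.061e-01 2.410e-02 4.232e-01 2.062e-01 1.630e-02 6.400e+01]
```

Call:
apply_moves(
  rows=[
    [[-1,0,20],[-0.2,0,0.2]],
    [[0,0,35],[0,0,0]],
    [[0,0,35],[0,0,0]],
    [[0,0,30],[0,0,0]],
    [[0,0,15],[0,0,0]],
    [[0,0,0],[0,0,0]],
    [[0,0,0],[0,0,0]],
  ],
)

```text
t: 16.8
tool_pos: [0.4261, 0.2036, 0.0288]
eef_rot: [0.001, 0.709, 0.705, -0.0]
wrist_force: [0.7, -0.5, 1.0]
finger_gap: 0.0793
finger_force: 0.0
```

```bash
python3 - <<'E'
from h import *
to(.4225,.2075,.0095)
E
```

```text
t 16.8 pos [0.4261 0.2036 0.0288] shift [ 3.9 -3.6 19.3] yaw_y -0.28 z [ 8.0e-04 -1.5e-03 -1.0e+00] F [ 0.72 -0.46  1.  ] gap 0.0793 ff 0.0
turn [ 0.05  0.08 -0.28]
```

Call:
apply_moves(
  rows=[
    [[4,-3.6,7],[0,0,-0.2]],
    [[0,0,8],[0,0,0]],
    [[0,0,3],[0,0,0]],
    [[0,0,0],[0,0,0]],
    [[0,0,0],[0,0,0]],
  ],
)

```text
t: 17.22
tool_pos: [0.423, 0.2091, 0.0122]
eef_rot: [0.001, 0.707, 0.707, 0.001]
wrist_force: [-0.1, 0.5, -0.4]
finger_gap: 0.0792
finger_force: 0.0
```

```bash
python3 - <<'E'
from h import *
to(.4225,.2075,.0095)
E
```

```text
t 17.22 pos [0.423  0.2091 0.0122] shift [-1.6 -0.6  2.7] yaw_y 0.02 z [ 4.e-03  1.e-04 -1.e+00] F [-0.14  0.52 -0.44] gap 0.0792 ff 0.0
turn [ 0.23 -0.01  0.02]
```

Call:
apply_moves(
  rows=[
    [[-1.5,-0.5,2],[0.2,0,0]],
    [[0,0,0],[0,0,0]],
    [[0,0,0],[0,0,0]],
  ],
)

```text
t: 17.47
tool_pos: [0.4225, 0.2075, 0.0101]
eef_rot: [0.0, 0.707, 0.707, 0.0]
wrist_force: [0.6, 0.6, 0.0]
finger_gap: 0.0791
finger_force: 0.0
```

Call:
apply_moves(
  rows=[
    [[0,0,0],[0,0,0]],
    [[0,0,0],[0,0,0]],
    [[0,0,0],[0,0,0]],
    [[0,0,0],[0,0,0]],
    [[0,0,0],[0,0,0]],
    [[0,0,0],[0,0,0]],
    [[0,0,0],[0,0,0]],
    [[0,0,0],[0,0,0]],
    [[0,0,0],[0,0,0]],
    [[0,0,0],[0,0,0]],
  ],
  gripper=-0.7,
)

```text
t: 18.3
tool_pos: [0.4225, 0.2075, 0.0099]
eef_rot: [0.0, 0.707, 0.707, 0.0]
wrist_force: [0.9, -1.2, -0.0]
finger_gap: 0.0294
finger_force: 25.0
```

```bash
python3 - <<'E'
from h import *
to(.4225,.2075,.0095)
E
```

```text
t 18.3 pos [0.4225 0.2075 0.0099] shift [-0.   0.   0.4] yaw_y -0.0 z [ 2.e-04  0.e+00 -1.e+00] F [ 0.88 -1.16 -0.04] gap 0.0294 ff 25.0
turn [ 0.01 -0.   -0.  ]
```

Call:
apply_moves(
  rows=[
    [[0,0,-10],[0,0,0]],
    [[0,0,-30],[0,0,0]],
    [[0,0,-35],[0,0,0]],
    [[0,0,-35],[0,0,0]],
    [[0,0,-20],[0,0,0]],
    [[0,0,0],[0,0,0]],
    [[-9,7,0],[0,0,0]],
    [[-20,15,0],[0,0,0]],
    [[-28,21,0],[0,0,0]],
  ],
)

```text
t: 19.05
tool_pos: [0.4636, 0.1501, 0.1382]
eef_rot: [-0.001, 0.706, 0.708, -0.001]
wrist_force: [0.0, -0.2, -0.6]
finger_gap: 0.0293
finger_force: 25.0
```

Call:
apply_moves(
  rows=[
    [[-28,21,0],[0,0,0]],
    [[-28,21,0],[0,0,0]],
    [[-28,21,0],[0,0,0]],
    [[-28,21,0],[0,0,0]],
    [[-28,21,0],[0,0,0]],
    [[-20,15,0],[0,0,0]],
    [[-12,9,0],[0,0,0]],
    [[0,0,0],[0,0,0]],
    [[0,0,0],[0,0,0]],
  ],
)

```text
t: 19.8
tool_pos: [0.5932, -0.022, 0.138]
eef_rot: [-0.002, 0.708, 0.707, -0.001]
wrist_force: [0.3, -0.5, -1.4]
finger_gap: 0.0293
finger_force: 25.0
```

```bash
python3 - <<'E'
from h import *
to(.595,-.0217,.105)
E
```

```text
t 19.8 pos [ 0.5932 -0.022   0.138 ] shift [ 0.3  2.  33. ] yaw_y -0.09 z [-3.8e-03  7.0e-04 -1.0e+00] F [ 0.3  -0.46 -1.39] gap 0.0293 ff 25.0
turn [-0.22 -0.04 -0.09]
```

Call:
apply_moves(
  rows=[
    [[0,2,5],[-0.2,0,0]],
    [[0,0,10],[0,0,0]],
    [[0,0,10],[0,0,0]],
    [[0,0,10],[0,0,0]],
    [[0,0,10],[0,0,0]],
    [[0,0,5],[0,0,0]],
    [[0,0,0],[0,0,0]],
    [[0,0,0],[0,0,0]],
  ],
)

```text
t: 20.47
tool_pos: [0.5961, -0.0213, 0.0892]
eef_rot: [0.001, 0.707, 0.707, 0.001]
wrist_force: [-0.2, -0.7, 0.3]
finger_gap: 0.0291
finger_force: 25.0
```

```bash
python3 - <<'E'
from h import *
to(.595,-.0217,.071)
E
```

```text
t 20.47 pos [ 0.5961 -0.0213  0.0892] shift [-0.4 -1.1 18.2] yaw_y 0.01 z [ 2.2e-03  1.0e-04 -1.0e+00] F [-0.24 -0.71  0.32] gap 0.0291 ff 25.0
turn [ 0.13 -0.01  0.01]
```

Call:
apply_moves(
  rows=[
    [[0,-1,6],[0.1,0,0]],
    [[0,0,6],[0,0,0]],
    [[0,0,4],[0,0,0]],
    [[0,0,0],[0,0,0]],
    [[0,0,0],[0,0,0]],
  ],
)

```text
t: 20.88
tool_pos: [0.5953, -0.0216, 0.0735]
eef_rot: [0.0, 0.707, 0.707, 0.0]
wrist_force: [0.1, -0.6, 0.1]
finger_gap: 0.0293
finger_force: 25.0
```

```bash
python3 - <<'E'
from h import *
to(.595,-.0217,.071)
E
```

```text
t 20.88 pos [ 0.5953 -0.0216  0.0735] shift [-0.1 -0.3  2.5] yaw_y -0.0 z [ 0.001  0.    -1.   ] F [ 0.12 -0.63  0.11] gap 0.0293 ff 25.0
turn [ 0.06 -0.   -0.  ]
```

Call:
apply_moves(
  rows=[
    [[0,0,2],[0,0,0]],
    [[0,0,0],[0,0,0]],
    [[0,0,0],[0,0,0]],
  ],
)

```text
t: 21.13
tool_pos: [0.5957, -0.0215, 0.072]
eef_rot: [0.001, 0.707, 0.707, 0.001]
wrist_force: [-0.3, 0.2, -0.3]
finger_gap: 0.0294
finger_force: 25.0
```

Call:
apply_moves(
  rows=[
    [[0,0,0],[0,0,0]],
    [[0,0,0],[0,0,0]],
    [[0,0,0],[0,0,0]],
    [[0,0,0],[0,0,0]],
    [[0,0,-10],[0,0,0]],
    [[0,0,-30],[0,0,0]],
    [[0,0,-30],[0,0,0]],
    [[0,0,-20],[0,0,0]],
    [[0,0,0],[0,0,0]],
  ],
  gripper=0.1,
)

```text
t: 21.88
tool_pos: [0.5994, -0.0218, 0.1687]
eef_rot: [0.005, 0.707, 0.707, 0.004]
wrist_force: [0.7, -0.3, 1.1]
finger_gap: 0.0484
finger_force: 0.0
```

Call:
apply_moves(
  rows=[
    [[-22,-12,0],[0,0,0]],
    [[-30,-16,0],[0,0,0]],
    [[-20,-12,0],[0,0,0]],
    [[-10,-5,0],[0,0,0]],
    [[0,0,0],[0,0,0]],
    [[0,0,0],[0,0,0]],
    [[0,0,0],[0,0,0]],
    [[0,0,0],[0,0,0]],
    [[0,0,0],[0,0,0]],
  ],
  gripper=-1,
)

```text
t: 22.63
tool_pos: [0.551, -0.1026, 0.1618]
eef_rot: [0.001, 0.707, 0.708, 0.001]
wrist_force: [0.1, -0.3, 0.2]
finger_gap: 0.0003
finger_force: 0.0
```

```bash
python3 - <<'E'
from h import *
to(.55,-.104,.104)
s=cap('scene');save(s,'s2.png')
for n,x,y,h,r in [('flange',.595,-.0217,.067,.04),('hub',.595,-.0217,.085,.03)]:
    print(n,band(s,(x,y),r,h-.004,h+.0035))
i=cv2.imread('pics/s2.png');cv2.imwrite('pics/s2c.png',cv2.resize(i[130:300,120:330],None,fx=3,fy=3,interpolation=cv2.INTER_CUBIC))
E
```

```text
t 22.63 pos [ 0.551  -0.1026  0.1618] shift [-1.4 -1.1 57.8] yaw_y 0.07 z [ 1.8e-03  2.0e-04 -1.0e+00] F [ 0.12 -0.35  0.21] gap 0.0003 ff 0.0
turn [ 0.1  -0.01  0.07]
flange [ 6.021e-01 -2.120e-02  6.640e-02  5.957e-01 -2.200e-02  2.940e-02
  1.740e+02]
hub [ 5.966e-01 -2.160e-02  8.530e-02  5.951e-01 -2.160e-02  1.560e-02
  8.500e+01]
```

View pics/s2c.png

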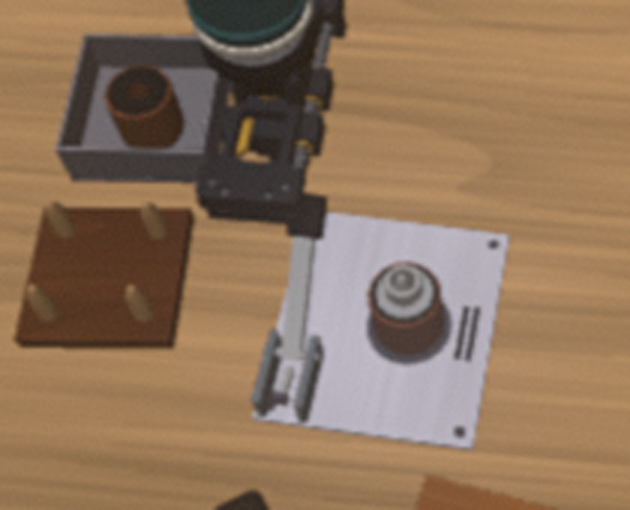

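The collar lies flat on the wide bobbin (crop 405,290), worn bobbin in the bin (145,105), and the lever is still up with its pad below the gripper (305,215). Pressing the lever.

Call:
apply_moves(
  rows=[
    [[-1,-2,20],[0,0,0]],
    [[0,0,20],[0,0,0]],
    [[0,0,12],[0,0,0]],
    [[0,0,0],[0,0,0]],
    [[0,-3,8],[0,0,0]],
    [[0,-3,8],[0,0,0]],
    [[0,-3,8],[0,0,0]],
    [[0,-2,8],[0,0,0]],
    [[0,-2,8],[0,0,0]],
    [[0,-2,6],[0,0,0]],
  ],
)

```text
t: 23.52
tool_pos: [0.5342, -0.1045, 0.0643]
eef_rot: [0.001, 0.707, 0.707, 0.001]
wrist_force: [0.2, 0.4, 1.5]
finger_gap: 0.0002
finger_force: 0.5
```

```bash
python3 - <<'E'
from h import *
to(.532,-.103,.05)
E
```

```text
t 23.52 pos [ 0.5342 -0.1045  0.0643] shift [ 1.5 -2.2 14.3] yaw_y 0.01 z [ 3.1e-03 -2.0e-04 -1.0e+00] F [0.19 0.44 1.51] gap 0.0002 ff 0.47
turn [0.18 0.01 0.01]
```

Call:
apply_moves(
  rows=[
    [[1,-2,6],[0,0,0]],
    [[0,-1,6],[0,0,0]],
    [[0,0,4],[0,0,0]],
    [[0,0,0],[0,0,0]],
    [[0,0,0],[0,0,0]],
  ],
)

```text
t: 23.93
tool_pos: [0.5303, -0.1034, 0.0473]
eef_rot: [0.0, 0.707, 0.707, 0.0]
wrist_force: [-0.6, 0.2, 0.3]
finger_gap: 0.0003
finger_force: 0.0
```

Call:
apply_moves(
  rows=[
    [[0,0,-20],[0,0,0]],
    [[0,0,-30],[0,0,0]],
    [[0,0,-40],[0,0,0]],
    [[0,0,-40],[0,0,0]],
    [[0,0,-20],[0,0,0]],
    [[0,0,0],[0,0,0]],
  ],
)

```text
t: 24.43
tool_pos: [0.5347, -0.1046, 0.2052]
eef_rot: [0.006, 0.707, 0.707, 0.004]
wrist_force: [0.3, -0.7, 0.7]
finger_gap: 0.0006
finger_force: 0.0
```

```bash
python3 - <<'E'
from h import *
to(.5395,.203,.2)
c=cap('top');s=cap('scene')
for q in(c,s): print('padup',band(q,(.55,-.104),.03,.08,.11),'paddown',band(q,(.525,-.102),.03,.032,.043))
for n,x,y,h,r in [('n_a',.6628,.2453,.036,.06),('n_b',.5498,.308,.036,.06),('n_c',.4243,.3035,.036,.06),('hub',.595,-.0217,.085,.03)]:
    for q in(c,s): print(n,band(q,(x,y),r,h-.005,h+.006))
E
```

```text
t 24.43 pos [ 0.5347 -0.1046  0.2052] shift [307.6   4.7   4.3] yaw_y 0.0 z [ 0.014  -0.003  -0.9999] F [ 0.26 -0.73  0.69] gap 0.0006 ff 0.0
turn [ 0.8   0.17 -0.  ]
padup None paddown [ 5.277e-01 -9.550e-02  3.590e-02  5.313e-01 -9.720e-02  2.150e-02
  6.300e+01]
padup None paddown [ 5.328e-01 -1.032e-01  3.780e-02  5.321e-01 -1.050e-01  2.270e-02
  1.620e+02]
n_a [6.665e-01 2.891e-01 3.530e-02 6.674e-01 2.940e-01 2.160e-02 9.300e+01]
n_a [6.701e-01 2.885e-01 3.690e-02 6.699e-01 2.932e-01 2.220e-02 1.670e+02]
n_b [5.487e-01 3.085e-01 3.550e-02 5.496e-01 3.084e-01 2.210e-02 1.450e+02]
n_b [5.527e-01 3.073e-01 3.680e-02 5.523e-01 3.081e-01 2.380e-02 2.000e+02]
n_c [4.233e-01 3.040e-01 3.590e-02 4.228e-01 3.039e-01 2.240e-02 1.460e+02]
n_c [4.270e-01 3.025e-01 3.710e-02 4.244e-01 3.015e-01 2.370e-02 1.690e+02]
hub [ 5.936e-01 -2.080e-02  8.440e-02  5.938e-01 -2.060e-02  1.470e-02
  6.500e+01]
hub [ 5.967e-01 -2.190e-02  8.540e-02  5.958e-01 -2.000e-02  1.620e-02
  9.900e+01]
```

```bash
python3 - <<'E'
from h import *
to(.424,.3035,.1)
c=cap('top');s=cap('scene')
for q in(c,s):
    print('n_a',band(q,(.668,.297),.045,.031,.042),'glue',band(q,(.69,.4),.09,.06,.12))
E
```

```text
t 24.53 pos [ 0.5313 -0.1037  0.1992] shift [ 407.3 -107.7   98.4] yaw_y 0.0 z [ 4.8e-03 -8.0e-04 -1.0e+00] F [-0.94  0.96 -0.85] gap 0.0005 ff 0.0
turn [0.27 0.04 0.  ]
n_a [6.671e-01 2.948e-01 3.510e-02 6.676e-01 2.949e-01 2.200e-02 1.360e+02] glue [6.915e-01 3.826e-01 9.940e-02 6.982e-01 3.930e-01 2.980e-02 3.210e+02]
n_a [6.705e-01 2.939e-01 3.700e-02 6.690e-01 2.942e-01 2.260e-02 2.290e+02] glue [7.144e-01 3.838e-01 9.750e-02 7.033e-01 3.917e-01 3.020e-02 5.870e+02]
```

Call:
apply_moves(
  rows=[
    [[35,-9,0],[0.2,0,0]],
    [[37,-10,0],[0,0,0]],
    [[37,-10,0],[0,0,0]],
    [[37,-10,0],[0,0,0]],
    [[37,-10,0],[0,0,0]],
    [[37,-10,0],[0,0,0]],
    [[37,-10,0],[0,0,0]],
    [[37,-10,0],[0,0,0]],
    [[37,-10,0],[0,0,0]],
    [[37,-10,0],[0,0,0]],
  ],
  gripper=0.6,
)

```text
t: 25.47
tool_pos: [0.4291, 0.2654, 0.1954]
eef_rot: [-0.001, 0.707, 0.707, -0.003]
wrist_force: [1.1, 0.4, 0.0]
finger_gap: 0.0651
finger_force: 0.0
```

Call:
apply_moves(
  rows=[
    [[30,-7,20],[0,0,0]],
    [[9,-2,30],[0,0,0]],
    [[0,0,35],[0,0,0]],
    [[0,0,25],[0,0,0]],
    [[0,0,20],[0,0,0]],
    [[0,0,0],[0,0,0]],
    [[0,0,0],[0,0,0]],
  ],
)

```text
t: 26.05
tool_pos: [0.4197, 0.302, 0.065]
eef_rot: [-0.001, 0.707, 0.707, -0.004]
wrist_force: [0.6, -0.5, 0.7]
finger_gap: 0.0706
finger_force: 0.0
```

```bash
python3 - <<'E'
from h import *
to(.424,.3035,.007)
E
```

```text
t 26.05 pos [0.4197 0.302  0.065 ] shift [ 1.8  4.8 58. ] yaw_y 0.01 z [-0.0076 -0.0038 -1.    ] F [ 0.58 -0.48  0.72] gap 0.0706 ff 0.0
turn [-0.43  0.22  0.01]
```

Call:
apply_moves(
  rows=[
    [[1,2,15],[-0.2,0.1,0]],
    [[0,0,20],[0,0,0]],
    [[0,0,12],[0,0,0]],
    [[0,0,5],[0,0,0]],
    [[0,0,0],[0,0,0]],
    [[0,0,0],[0,0,0]],
  ],
)

```text
t: 26.55
tool_pos: [0.4245, 0.3047, 0.0166]
eef_rot: [0.0, 0.707, 0.707, 0.001]
wrist_force: [0.7, 0.6, -0.0]
finger_gap: 0.0704
finger_force: 0.0
```

```bash
python3 - <<'E'
from h import *
to(.424,.3035,.007)
E
```

```text
t 26.55 pos [0.4245 0.3047 0.0166] shift [-1.2 -0.6  9.5] yaw_y -0.01 z [ 0.0021  0.002  -1.    ] F [ 0.65  0.56 -0.03] gap 0.0704 ff 0.0
turn [ 0.12 -0.11 -0.01]
```

Call:
apply_moves(
  rows=[
    [[-1,0,5],[0.1,-0.1,0]],
    [[0,0,3.5],[0,0,0]],
    [[0,0,0],[0,0,0]],
    [[0,0,0],[0,0,0]],
  ],
)

```text
t: 26.88
tool_pos: [0.4242, 0.3035, 0.0075]
eef_rot: [0.0, 0.707, 0.707, -0.0]
wrist_force: [-0.0, -0.0, 0.1]
finger_gap: 0.0707
finger_force: 0.0
```

Call:
apply_moves(
  rows=[
    [[0,0,0],[0,0,0]],
    [[0,0,0],[0,0,0]],
    [[0,0,0],[0,0,0]],
    [[0,0,0],[0,0,0]],
    [[0,0,0],[0,0,0]],
    [[0,0,0],[0,0,0]],
    [[0,0,0],[0,0,0]],
    [[0,0,0],[0,0,0]],
  ],
  gripper=-0.4,
)

```text
t: 27.55
tool_pos: [0.4243, 0.3037, 0.0076]
eef_rot: [0.0, 0.707, 0.707, 0.0]
wrist_force: [-0.8, -0.4, 0.9]
finger_gap: 0.0436
finger_force: 25.0
```

Call:
apply_moves(
  rows=[
    [[0,0,-10],[0,0,0]],
    [[0,0,-25],[0,0,0]],
    [[0,0,-30],[0,0,0]],
    [[0,0,-30],[0,0,0]],
    [[0,0,-30],[0,0,0]],
    [[0,0,-25],[0,0,0]],
    [[0,0,0],[0,0,0]],
  ],
)

```text
t: 28.13
tool_pos: [0.4275, 0.3058, 0.1643]
eef_rot: [0.001, 0.707, 0.707, 0.005]
wrist_force: [1.2, 0.2, -1.0]
finger_gap: 0.0436
finger_force: 25.0
```

```bash
python3 - <<'E'
from h import *
to(.537,-.3268,.16)
E
```

```text
t 28.13 pos [0.4275 0.3058 0.1643] shift [-632.6  109.5    1.6] yaw_y -0.0 z [ 0.0092  0.006  -0.9999] F [ 1.18  0.19 -0.97] gap 0.0436 ff 25.0
turn [ 0.53 -0.34  0.  ]
```

Call:
apply_moves(
  rows=[
    [[-27,5,0],[0.2,-0.2,0]],
    [[-38,6.5,0],[0,0,0]],
    [[-38,6.5,0],[0,0,0]],
    [[-38,6.5,0],[0,0,0]],
    [[-38,6.5,0],[0,0,0]],
    [[-38,6.5,0],[0,0,0]],
    [[-38,6.5,0],[0,0,0]],
    [[-38,6.5,0],[0,0,0]],
    [[-38,6.5,0],[0,0,0]],
    [[-38,6.5,0],[0,0,0]],
  ],
)

```text
t: 28.97
tool_pos: [0.4868, -0.0672, 0.1579]
eef_rot: [-0.0, 0.707, 0.707, -0.003]
wrist_force: [0.7, 0.6, -1.3]
finger_gap: 0.0437
finger_force: 25.0
```

Call:
apply_moves(
  rows=[
    [[-38,6.5,0],[0,0,0]],
    [[-38,6.5,0],[0,0,0]],
    [[-38,6.5,0],[0,0,0]],
    [[-38,6.5,0],[0,0,0]],
    [[-38,6.5,0],[0,0,0]],
    [[-38,6.5,10],[0,0,0]],
    [[-25,5,20],[0,0,0]],
    [[-8,2,20],[0,0,0]],
    [[0,0,10],[0,0,0]],
    [[0,0,0],[0,0,0]],
  ],
)

```text
t: 29.8
tool_pos: [0.5305, -0.3251, 0.0949]
eef_rot: [-0.004, 0.708, 0.707, -0.003]
wrist_force: [-0.3, 0.7, -1.6]
finger_gap: 0.0433
finger_force: 25.0
```

Call:
apply_moves(
  rows=[
    [[0,0,0],[0,0,0]],
    [[0,0,0],[0,0,0]],
  ],
)

```text
t: 29.97
tool_pos: [0.5337, -0.3256, 0.0999]
eef_rot: [0.0, 0.707, 0.707, -0.002]
wrist_force: [0.2, -0.1, -0.7]
finger_gap: 0.0436
finger_force: 25.0
```

```bash
python3 - <<'E'
from h import *
to(.537,-.3268,.076)
E
```

```text
t 29.97 pos [ 0.5337 -0.3256  0.0999] shift [-1.1  3.4 23.8] yaw_y 0.06 z [-0.0032 -0.0035 -1.    ] F [ 0.17 -0.1  -0.66] gap 0.0436 ff 25.0
turn [-0.18  0.2   0.06]
```

Call:
apply_moves(
  rows=[
    [[-1,2.5,6],[-0.2,0.2,0]],
    [[0,0,8],[0,0,0]],
    [[0,0,6],[0,0,0]],
    [[0,0,0],[0,0,0]],
    [[0,0,0],[0,0,0]],
    [[0,0,0],[0,0,0]],
  ],
)

```text
t: 30.47
tool_pos: [0.5359, -0.3275, 0.0791]
eef_rot: [-0.0, 0.707, 0.707, -0.0]
wrist_force: [-0.1, -0.1, -0.7]
finger_gap: 0.0435
finger_force: 25.0
```

```bash
python3 - <<'E'
from h import *
to(.537,-.3268,.0255)
E
```

```text
t 30.47 pos [ 0.5359 -0.3275  0.0791] shift [ 0.7  1.1 53.6] yaw_y 0.01 z [-2.e-04  1.e-04 -1.e+00] F [-0.09 -0.12 -0.74] gap 0.0435 ff 25.0
turn [-0.01 -0.01  0.01]
```

Call:
apply_moves(
  rows=[
    [[0.5,1,8],[0,0,0]],
    [[0,0,8],[0,0,0]],
    [[0,0,8],[0,0,0]],
    [[0,0,0],[0,0,0]],
    [[0,0,0],[0,0,0]],
  ],
)

```text
t: 30.88
tool_pos: [0.5364, -0.3269, 0.054]
eef_rot: [-0.001, 0.707, 0.707, -0.0]
wrist_force: [-0.2, -0.4, -1.2]
finger_gap: 0.0434
finger_force: 25.0
```

```bash
python3 - <<'E'
from h import *
to(.537,-.3268,.0255)
E
```

```text
t 30.88 pos [ 0.5364 -0.3269  0.054 ] shift [ 0.1  0.7 28.5] yaw_y -0.0 z [-1.5e-03  9.0e-04 -1.0e+00] F [-0.21 -0.44 -1.21] gap 0.0434 ff 25.0
turn [-0.09 -0.05 -0.  ]
```

Call:
apply_moves(
  rows=[
    [[0,0.5,8],[0,0,0]],
    [[0,0,8],[0,0,0]],
    [[0,0,8],[0,0,0]],
    [[0,0,3],[0,0,0]],
    [[0,0,0],[0,0,0]],
    [[0,0,0],[0,0,0]],
  ],
)

```text
t: 31.38
tool_pos: [0.5371, -0.3269, 0.0277]
eef_rot: [-0.001, 0.707, 0.707, -0.0]
wrist_force: [-0.6, -0.4, -1.6]
finger_gap: 0.0434
finger_force: 25.0
```

Call:
apply_moves(
  rows=[
    [[0,0,0],[0,0,0]],
    [[0,0,0],[0,0,0]],
    [[0,0,0],[0,0,0]],
    [[0,0,-15],[0,0,0]],
    [[0,0,-30],[0,0,0]],
    [[0,0,-40],[0,0,0]],
    [[0,0,-40],[0,0,0]],
    [[0,0,-20],[0,0,0]],
    [[0,0,0],[0,0,0]],
  ],
  gripper=0.25,
)

```text
t: 32.13
tool_pos: [0.5412, -0.3296, 0.1812]
eef_rot: [0.006, 0.707, 0.707, 0.001]
wrist_force: [1.3, -0.8, 0.9]
finger_gap: 0.055
finger_force: 0.0
```

```bash
python3 - <<'E'
from h import *
c=cap('top');s=cap('scene')
for q in(c,s):
    print('onpost',band(q,(.537,-.327),.035,.049,.07))
    print('n_a',band(q,(.668,.2946),.05,.031,.042),'n_b',band(q,(.5495,.308),.05,.031,.042))
to(.55,.308,.1)
E
```

```text
onpost [ 5.350e-01 -3.254e-01  5.430e-02  5.352e-01 -3.251e-01  2.210e-02
  1.730e+02]
n_a [6.669e-01 2.947e-01 3.560e-02 6.674e-01 2.946e-01 2.200e-02 1.350e+02] n_b [5.490e-01 3.086e-01 3.520e-02 5.492e-01 3.087e-01 2.190e-02 1.380e+02]
onpost [ 5.389e-01 -3.256e-01  5.580e-02  5.371e-01 -3.260e-01  2.280e-02
  2.110e+02]
n_a [6.706e-01 2.936e-01 3.710e-02 6.695e-01 2.943e-01 2.250e-02 2.220e+02] n_b [5.529e-01 3.072e-01 3.700e-02 5.520e-01 3.079e-01 2.290e-02 1.990e+02]
t 32.23 pos [ 0.5382 -0.3276  0.1749] shift [635.8  11.6  73.8] yaw_y 0.0 z [ 0.0028 -0.0019 -1.    ] F [-0.13  0.58 -0.99] gap 0.0554 ff 0.0
turn [0.16 0.11 0.  ]
```

Seated. Next narrow_b (.550,.308).

Call:
apply_moves(
  rows=[
    [[28,0.6,0],[0.1,0.1,0]],
    [[38,0.7,0],[0,0,0]],
    [[38,0.7,0],[0,0,0]],
    [[38,0.7,0],[0,0,0]],
    [[38,0.7,0],[0,0,0]],
    [[38,0.7,0],[0,0,0]],
    [[38,0.7,0],[0,0,0]],
    [[38,0.7,0],[0,0,0]],
    [[38,0.7,0],[0,0,0]],
    [[38,0.7,0],[0,0,0]],
  ],
  gripper=0.6,
)

```text
t: 33.07
tool_pos: [0.5422, 0.0446, 0.1711]
eef_rot: [-0.003, 0.707, 0.707, -0.002]
wrist_force: [0.7, 0.7, -0.1]
finger_gap: 0.0704
finger_force: 0.0
```

Call:
apply_moves(
  rows=[
    [[38,0.7,0],[0,0,0]],
    [[38,0.7,0],[0,0,0]],
    [[38,0.7,0],[0,0,0]],
    [[38,0.7,0],[0,0,0]],
    [[38,0.7,0],[0,0,0]],
    [[38,0.7,0],[0,0,0]],
    [[26,0.7,20],[0,0,0]],
    [[10,0,30],[0,0,0]],
    [[0,0,30],[0,0,0]],
    [[0,0,20],[0,0,0]],
  ],
)

```text
t: 33.9
tool_pos: [0.5454, 0.3067, 0.0685]
eef_rot: [-0.002, 0.706, 0.708, -0.004]
wrist_force: [-0.6, 0.5, -0.5]
finger_gap: 0.0705
finger_force: 0.0
```

Call:
apply_moves(
  rows=[
    [[0,0,0],[0,0,0]],
    [[0,0,0],[0,0,0]],
  ],
)

```text
t: 34.07
tool_pos: [0.5463, 0.3057, 0.0706]
eef_rot: [-0.002, 0.707, 0.707, -0.004]
wrist_force: [-0.5, -0.6, -0.2]
finger_gap: 0.0707
finger_force: 0.0
```

```bash
python3 - <<'E'
from h import *
to(.55,.308,.0075)
E
```

```text
t 34.07 pos [0.5463 0.3057 0.0706] shift [ 2.4  4.3 63. ] yaw_y 0.01 z [-0.0084 -0.0016 -1.    ] F [-0.49 -0.61 -0.22] gap 0.0707 ff 0.0
turn [-0.48  0.09  0.01]
```

Call:
apply_moves(
  rows=[
    [[2,3,15],[-0.3,0.1,0]],
    [[0,0,20],[0,0,0]],
    [[0,0,14],[0,0,0]],
    [[0,0,5],[0,0,0]],
    [[0,0,0],[0,0,0]],
    [[0,0,0],[0,0,0]],
  ],
)

```text
t: 34.57
tool_pos: [0.5525, 0.3091, 0.0208]
eef_rot: [0.0, 0.707, 0.707, 0.003]
wrist_force: [0.0, 0.2, 0.1]
finger_gap: 0.0705
finger_force: 0.0
```

```bash
python3 - <<'E'
from h import *
to(.55,.308,.0075)
E
```

```text
t 34.57 pos [0.5525 0.3091 0.0208] shift [-1.2 -2.6 13.3] yaw_y -0.01 z [ 0.0038  0.0037 -1.    ] F [0.   0.19 0.08] gap 0.0705 ff 0.0
turn [ 0.22 -0.21 -0.01]
```

Call:
apply_moves(
  rows=[
    [[-1,-2.5,7],[0.2,-0.2,0]],
    [[0,0,4.5],[0,0,0]],
    [[0,0,0],[0,0,0]],
    [[0,0,0],[0,0,0]],
  ],
)

```text
t: 34.9
tool_pos: [0.5495, 0.3081, 0.0086]
eef_rot: [-0.0, 0.707, 0.707, -0.0]
wrist_force: [0.5, -0.6, -0.4]
finger_gap: 0.0708
finger_force: 0.0
```

Call:
apply_moves(
  rows=[
    [[0,0,0],[0,0,0]],
    [[0,0,0],[0,0,0]],
    [[0,0,0],[0,0,0]],
    [[0,0,0],[0,0,0]],
    [[0,0,0],[0,0,0]],
    [[0,0,0],[0,0,0]],
    [[0,0,0],[0,0,0]],
    [[0,0,0],[0,0,0]],
  ],
  gripper=-0.4,
)

```text
t: 35.57
tool_pos: [0.55, 0.3083, 0.0089]
eef_rot: [0.0, 0.707, 0.707, 0.0]
wrist_force: [1.4, 0.4, 1.1]
finger_gap: 0.0428
finger_force: 25.0
```

Call:
apply_moves(
  rows=[
    [[0,0,-10],[0,0,0]],
    [[0,0,-25],[0,0,0]],
    [[0,0,-30],[0,0,0]],
    [[0,0,-30],[0,0,0]],
    [[0,0,-30],[0,0,0]],
    [[0,0,-25],[0,0,0]],
    [[0,0,0],[0,0,0]],
  ],
)

```text
t: 36.15
tool_pos: [0.5532, 0.31, 0.1663]
eef_rot: [0.002, 0.707, 0.707, 0.005]
wrist_force: [0.7, 0.6, -0.2]
finger_gap: 0.0429
finger_force: 25.0
```

```bash
python3 - <<'E'
from h import *
to(.610,-.2407,.16)
E
```

```text
t 36.15 pos [0.5532 0.31   0.1663] shift [-550.8   56.8    4. ] yaw_y -0.0 z [ 0.0099  0.0052 -0.9999] F [ 0.72  0.57 -0.16] gap 0.0429 ff 25.0
turn [ 0.57 -0.3  -0.  ]
```

Call:
apply_moves(
  rows=[
    [[-27,3,0],[0.2,-0.2,0]],
    [[-38,4,0],[0,0,0]],
    [[-38,4,0],[0,0,0]],
    [[-38,4,0],[0,0,0]],
    [[-38,4,0],[0,0,0]],
    [[-38,4,0],[0,0,0]],
    [[-38,4,0],[0,0,0]],
    [[-38,4,0],[0,0,0]],
    [[-38,4,0],[0,0,0]],
    [[-38,4,0],[0,0,0]],
  ],
)

```text
t: 36.98
tool_pos: [0.5877, -0.0625, 0.1588]
eef_rot: [-0.001, 0.707, 0.707, -0.003]
wrist_force: [0.5, -0.2, -0.1]
finger_gap: 0.0429
finger_force: 25.0
```

Call:
apply_moves(
  rows=[
    [[-38,4,0],[0,0,0]],
    [[-38,4,0],[0,0,0]],
    [[-38,4,0],[0,0,0]],
    [[-38,4,0],[0,0,0]],
    [[-22,3,20],[0,0,0]],
    [[-8,1,20],[0,0,0]],
    [[0,0,20],[0,0,0]],
    [[0,0,5],[0,0,0]],
    [[0,0,0],[0,0,0]],
    [[0,0,0],[0,0,0]],
  ],
)

```text
t: 37.82
tool_pos: [0.608, -0.2424, 0.0949]
eef_rot: [-0.001, 0.707, 0.707, -0.003]
wrist_force: [-0.2, -0.4, -1.1]
finger_gap: 0.0433
finger_force: 25.0
```

```bash
python3 - <<'E'
from h import *
to(.610,-.2407,.0267)
E
```

```text
t 37.82 pos [ 0.608  -0.2424  0.0949] shift [ 1.9  2.3 68.1] yaw_y 0.02 z [-0.0049 -0.0028 -1.    ] F [-0.23 -0.37 -1.09] gap 0.0433 ff 25.0
turn [-0.28  0.16  0.02]
```

Call:
apply_moves(
  rows=[
    [[1.5,1.5,6],[-0.2,0.1,0]],
    [[0,0,8],[0,0,0]],
    [[0,0,4],[0,0,0]],
    [[0,0,0],[0,0,0]],
    [[0,0,0],[0,0,0]],
  ],
)

```text
t: 38.23
tool_pos: [0.6098, -0.2412, 0.0771]
eef_rot: [0.0, 0.707, 0.707, -0.001]
wrist_force: [-0.0, 0.1, -1.6]
finger_gap: 0.0432
finger_force: 25.0
```

```bash
python3 - <<'E'
from h import *
to(.610,-.2407,.0267)
E
```

```text
t 38.23 pos [ 0.6098 -0.2412  0.0771] shift [ 0.6  0.3 50.4] yaw_y 0.03 z [-6.0e-04 -1.5e-03 -1.0e+00] F [-0.01  0.11 -1.57] gap 0.0432 ff 25.0
turn [-0.04  0.09  0.03]
```

Call:
apply_moves(
  rows=[
    [[0.5,0.3,8],[0,0,0]],
    [[0,0,8],[0,0,0]],
    [[0,0,8],[0,0,0]],
    [[0,0,0],[0,0,0]],
    [[0,0,0],[0,0,0]],
  ],
)

```text
t: 38.65
tool_pos: [0.6095, -0.2408, 0.052]
eef_rot: [-0.0, 0.707, 0.707, -0.001]
wrist_force: [0.4, 0.0, -0.4]
finger_gap: 0.0431
finger_force: 25.0
```

```bash
python3 - <<'E'
from h import *
to(.610,-.2407,.0267)
E
```

```text
t 38.65 pos [ 0.6095 -0.2408  0.052 ] shift [ 0.2  0.6 25.3] yaw_y -0.0 z [-2.e-03 -9.e-04 -1.e+00] F [ 0.4   0.   -0.38] gap 0.0431 ff 25.0
turn [-0.11  0.05 -0.  ]
```

Call:
apply_moves(
  rows=[
    [[0,0.5,8],[0,0,0]],
    [[0,0,8],[0,0,0]],
    [[0,0,7],[0,0,0]],
    [[0,0,1],[0,0,0]],
    [[0,0,0],[0,0,0]],
    [[0,0,0],[0,0,0]],
  ],
)

```text
t: 39.15
tool_pos: [0.6106, -0.2411, 0.029]
eef_rot: [0.0, 0.707, 0.707, -0.001]
wrist_force: [0.1, -0.2, -0.1]
finger_gap: 0.0428
finger_force: 25.0
```

Call:
apply_moves(
  rows=[
    [[0,0,0],[0,0,0]],
    [[0,0,0],[0,0,0]],
    [[0,0,0],[0,0,0]],
    [[0,0,-15],[0,0,0]],
    [[0,0,-30],[0,0,0]],
    [[0,0,-40],[0,0,0]],
    [[0,0,-40],[0,0,0]],
    [[0,0,-20],[0,0,0]],
    [[0,0,0],[0,0,0]],
  ],
  gripper=0.25,
)

```text
t: 39.9
tool_pos: [0.6151, -0.2427, 0.1839]
eef_rot: [0.007, 0.707, 0.707, 0.002]
wrist_force: [0.8, 0.1, 1.0]
finger_gap: 0.0551
finger_force: 0.0
```

```bash
python3 - <<'E'
from h import *
c=cap('top');s=cap('scene')
for q in(c,s):
    print('onpost',band(q,(.610,-.2407),.035,.049,.07),band(q,(.537,-.327),.035,.049,.07))
    print('n_a',band(q,(.668,.2946),.05,.031,.042))
to(.6682,.2945,.1)
E
```

```text
onpost [ 6.089e-01 -2.399e-01  5.390e-02  6.085e-01 -2.399e-01  2.230e-02
  1.730e+02] [ 5.214e-01 -3.344e-01  5.380e-02  5.203e-01 -3.362e-01  9.500e-03
  2.100e+01]
n_a [6.672e-01 2.949e-01 3.600e-02 6.671e-01 2.954e-01 2.160e-02 1.390e+02]
onpost [ 6.126e-01 -2.401e-01  5.560e-02  6.104e-01 -2.407e-01  2.310e-02
  2.390e+02] None
n_a [6.705e-01 2.939e-01 3.680e-02 6.690e-01 2.936e-01 2.270e-02 2.290e+02]
t 40.0 pos [ 0.6118 -0.2413  0.1771] shift [536.1  56.2  75.5] yaw_y 0.0 z [ 0.0039 -0.0035 -1.    ] F [-0.5   0.24 -0.28] gap 0.0554 ff 0.0
turn [0.22 0.2  0.  ]
```

Call:
apply_moves(
  rows=[
    [[28,3,0],[0.2,0.1,0]],
    [[38,4,0],[0,0,0]],
    [[38,4,0],[0,0,0]],
    [[38,4,0],[0,0,0]],
    [[38,4,0],[0,0,0]],
    [[38,4,0],[0,0,0]],
    [[38,4,0],[0,0,0]],
    [[38,4,0],[0,0,0]],
    [[38,4,0],[0,0,0]],
    [[38,4,0],[0,0,0]],
  ],
  gripper=0.6,
)

```text
t: 40.83
tool_pos: [0.6479, 0.1307, 0.1716]
eef_rot: [-0.002, 0.707, 0.707, -0.003]
wrist_force: [1.0, -0.4, 0.5]
finger_gap: 0.0709
finger_force: 0.0
```

Call:
apply_moves(
  rows=[
    [[38,4,0],[0,0,0]],
    [[38,4,0],[0,0,0]],
    [[38,4,0],[0,0,0]],
    [[30,3,0],[0,0,0]],
    [[18,2,20],[0,0,0]],
    [[5,0,30],[0,0,0]],
    [[0,0,30],[0,0,0]],
    [[0,0,15],[0,0,0]],
    [[0,0,0],[0,0,0]],
    [[0,0,0],[0,0,0]],
  ],
)

```text
t: 41.67
tool_pos: [0.6647, 0.2951, 0.0766]
eef_rot: [-0.002, 0.707, 0.707, -0.004]
wrist_force: [-0.3, -0.3, 0.1]
finger_gap: 0.0703
finger_force: 0.0
```

```bash
python3 - <<'E'
from h import *
to(.6682,.2945,.0075)
c=cap('top');s=cap('scene')
for q in(c,s):
    print('onpost',band(q,(.610,-.2407),.035,.049,.07),band(q,(.537,-.327),.035,.049,.07))
E
```

```text
t 41.67 pos [0.6647 0.2951 0.0766] shift [-0.4  4.  69.1] yaw_y -0.02 z [-0.0082 -0.002  -1.    ] F [-0.33 -0.35  0.15] gap 0.0703 ff 0.0
turn [-0.47  0.11 -0.02]
onpost [ 6.085e-01 -2.400e-01  5.380e-02  6.089e-01 -2.394e-01  2.230e-02
  1.700e+02] [ 5.348e-01 -3.251e-01  5.380e-02  5.345e-01 -3.255e-01  2.220e-02
  1.770e+02]
onpost [ 6.122e-01 -2.400e-01  5.590e-02  6.108e-01 -2.401e-01  2.250e-02
  2.330e+02] [ 5.389e-01 -3.254e-01  5.570e-02  5.374e-01 -3.272e-01  2.270e-02
  2.130e+02]
```

Both seated. Go down on the last one.

Call:
apply_moves(
  rows=[
    [[0,2.5,15],[-0.3,0.1,0]],
    [[0,0,20],[0,0,0]],
    [[0,0,17],[0,0,0]],
    [[0,0,7],[0,0,0]],
    [[0,0,0],[0,0,0]],
    [[0,0,0],[0,0,0]],
  ],
)

```text
t: 42.27
tool_pos: [0.6699, 0.2962, 0.0216]
eef_rot: [0.0, 0.707, 0.707, 0.002]
wrist_force: [-0.1, 0.1, -0.0]
finger_gap: 0.0703
finger_force: 0.0
```

```bash
python3 - <<'E'
from h import *
to(.6682,.2945,.0075)
E
```

```text
t 42.27 pos [0.6699 0.2962 0.0216] shift [-1.8 -1.8 14.1] yaw_y -0.02 z [ 0.0034  0.0024 -1.    ] F [-0.05  0.11 -0.02] gap 0.0703 ff 0.0
turn [ 0.2  -0.14 -0.02]
```

Call:
apply_moves(
  rows=[
    [[-1.5,-1.5,7],[0.2,-0.1,0]],
    [[0,0,5],[0,0,0]],
    [[0,0,0],[0,0,0]],
    [[0,0,0],[0,0,0]],
  ],
)

```text
t: 42.6
tool_pos: [0.6673, 0.2946, 0.008]
eef_rot: [-0.001, 0.707, 0.707, -0.001]
wrist_force: [1.2, -0.6, -0.3]
finger_gap: 0.0703
finger_force: 0.0
```

Call:
apply_moves(
  rows=[
    [[0,0,0],[0,0,0]],
    [[0,0,0],[0,0,0]],
    [[0,0,0],[0,0,0]],
    [[0,0,0],[0,0,0]],
    [[0,0,0],[0,0,0]],
    [[0,0,0],[0,0,0]],
    [[0,0,0],[0,0,0]],
    [[0,0,0],[0,0,0]],
  ],
  gripper=-0.4,
)

```text
t: 43.27
tool_pos: [0.6678, 0.2948, 0.0084]
eef_rot: [-0.0, 0.707, 0.707, -0.0]
wrist_force: [0.4, -0.1, 1.5]
finger_gap: 0.0436
finger_force: 25.0
```

Call:
apply_moves(
  rows=[
    [[0,0,-10],[0,0,0]],
    [[0,0,-25],[0,0,0]],
    [[0,0,-30],[0,0,0]],
    [[0,0,-30],[0,0,0]],
    [[0,0,-30],[0,0,0]],
    [[0,0,-25],[0,0,0]],
    [[0,0,0],[0,0,0]],
  ],
)

```text
t: 43.85
tool_pos: [0.6713, 0.2962, 0.1665]
eef_rot: [0.002, 0.707, 0.707, 0.005]
wrist_force: [1.2, 0.4, 0.1]
finger_gap: 0.0438
finger_force: 25.0
```

```bash
python3 - <<'E'
from h import *
to(.5305,-.2475,.16)
E
```

```text
t 43.85 pos [0.6713 0.2962 0.1665] shift [-543.7 -140.8    2.9] yaw_y 0.0 z [ 0.0089  0.0043 -1.    ] F [1.17 0.44 0.12] gap 0.0438 ff 25.0
turn [ 0.51 -0.25  0.  ]
```

Call:
apply_moves(
  rows=[
    [[-25,-5,0],[0.2,-0.2,0]],
    [[-38,-9.5,0],[0,0,0]],
    [[-38,-9.5,0],[0,0,0]],
    [[-38,-9.5,0],[0,0,0]],
    [[-38,-9.5,0],[0,0,0]],
    [[-38,-9.5,0],[0,0,0]],
    [[-38,-9.5,0],[0,0,0]],
    [[-38,-9.5,0],[0,0,0]],
    [[-38,-9.5,0],[0,0,0]],
    [[-38,-9.5,0],[0,0,0]],
  ],
)

```text
t: 44.68
tool_pos: [0.5755, -0.0738, 0.1588]
eef_rot: [-0.001, 0.707, 0.707, -0.004]
wrist_force: [0.2, 0.7, -0.3]
finger_gap: 0.0438
finger_force: 25.0
```

Call:
apply_moves(
  rows=[
    [[-38,-9.5,0],[0,0,0]],
    [[-38,-9.5,0],[0,0,0]],
    [[-38,-9.5,0],[0,0,0]],
    [[-38,-9.5,0],[0,0,0]],
    [[-18,-5,10],[0,0,0]],
    [[-4,-1,20],[0,0,0]],
    [[0,0,20],[0,0,0]],
    [[0,0,12],[0,0,0]],
    [[0,0,0],[0,0,0]],
    [[0,0,0],[0,0,0]],
  ],
)

```text
t: 45.52
tool_pos: [0.5319, -0.2457, 0.0973]
eef_rot: [-0.002, 0.707, 0.707, -0.004]
wrist_force: [0.2, 0.2, -1.2]
finger_gap: 0.0433
finger_force: 25.0
```

```bash
python3 - <<'E'
from h import *
to(.5305,-.2475,.0262)
E
```

```text
t 45.52 pos [ 0.5319 -0.2457  0.0973] shift [-1.7 -0.8 71.1] yaw_y 0.02 z [-0.0081 -0.002  -1.    ] F [ 0.22  0.17 -1.16] gap 0.0433 ff 25.0
turn [-0.46  0.11  0.02]
```

Call:
apply_moves(
  rows=[
    [[-1.5,-1.5,6],[-0.3,0.1,0]],
    [[0,0,8],[0,0,0]],
    [[0,0,5],[0,0,0]],
    [[0,0,0],[0,0,0]],
    [[0,0,0],[0,0,0]],
    [[0,0,0],[0,0,0]],
  ],
)

```text
t: 46.02
tool_pos: [0.5316, -0.2481, 0.0799]
eef_rot: [0.001, 0.707, 0.707, -0.001]
wrist_force: [0.5, -0.3, -1.0]
finger_gap: 0.044
finger_force: 25.0
```

```bash
python3 - <<'E'
from h import *
to(.5305,-.2475,.0262)
E
```

```text
t 46.02 pos [ 0.5316 -0.2481  0.0799] shift [ 0.7 -1.2 53.7] yaw_y 0.01 z [ 4.e-04 -2.e-03 -1.e+00] F [ 0.48 -0.28 -0.96] gap 0.044 ff 25.0
turn [0.02 0.11 0.01]
```

Call:
apply_moves(
  rows=[
    [[0.5,-1,8],[0,0.1,0]],
    [[0,0,8],[0,0,0]],
    [[0,0,10],[0,0,0]],
    [[0,0,0],[0,0,0]],
    [[0,0,0],[0,0,0]],
  ],
)

```text
t: 46.43
tool_pos: [0.5295, -0.2472, 0.0522]
eef_rot: [-0.001, 0.707, 0.707, -0.0]
wrist_force: [0.2, -0.3, -0.5]
finger_gap: 0.0436
finger_force: 25.0
```

```bash
python3 - <<'E'
from h import *
to(.5305,-.2475,.0262)
E
```

```text
t 46.43 pos [ 0.5295 -0.2472  0.0522] shift [-0.4  1.1 26. ] yaw_y -0.0 z [-0.0022  0.0011 -1.    ] F [ 0.21 -0.26 -0.55] gap 0.0436 ff 25.0
turn [-0.13 -0.07 -0.  ]
```

Call:
apply_moves(
  rows=[
    [[0,1,8],[-0.1,0,0]],
    [[0,0,8],[0,0,0]],
    [[0,0,7],[0,0,0]],
    [[0,0,1.5],[0,0,0]],
    [[0,0,0],[0,0,0]],
    [[0,0,0],[0,0,0]],
  ],
)

```text
t: 46.93
tool_pos: [0.5312, -0.2475, 0.0288]
eef_rot: [0.0, 0.707, 0.707, 0.001]
wrist_force: [0.7, -0.0, -0.8]
finger_gap: 0.0437
finger_force: 25.0
```

Call:
apply_moves(
  rows=[
    [[0,0,0],[0,0,0]],
    [[0,0,0],[0,0,0]],
    [[0,0,0],[0,0,0]],
    [[0,0,-15],[0,0,0]],
    [[0,0,-30],[0,0,0]],
    [[0,0,-40],[0,0,0]],
    [[0,0,-40],[0,0,0]],
    [[0,0,-20],[0,0,0]],
    [[0,0,0],[0,0,0]],
  ],
  gripper=0.25,
)

```text
t: 47.68
tool_pos: [0.5352, -0.2497, 0.1818]
eef_rot: [0.007, 0.707, 0.707, 0.003]
wrist_force: [-0.1, -0.6, 0.3]
finger_gap: 0.0551
finger_force: 0.0
```

Call:
apply_moves(
  rows=[
    [[38,-8,-10],[0,0,0]],
    [[38,-8,-10],[0,0,0]],
    [[38,-8,0],[0,0,0]],
    [[38,-8,0],[0,0,0]],
    [[38,-8,0],[0,0,0]],
    [[38,-8,0],[0,0,0]],
    [[38,-8,0],[0,0,0]],
    [[38,-8,0],[0,0,0]],
    [[0,0,0],[0,0,0]],
    [[0,0,0],[0,0,0]],
  ],
)

```text
t: 48.52
tool_pos: [0.4662, 0.0581, 0.1933]
eef_rot: [0.0, 0.705, 0.709, 0.0]
wrist_force: [-0.9, -0.4, -0.6]
finger_gap: 0.0549
finger_force: 0.0
```

```bash
python3 - <<'E'
from h import *
c=cap('top');s=cap('scene');save(s,'end.png')
for q in(c,s):
    for p in((.610,-.2407),(.537,-.327),(.5305,-.2475)):print('onpost',band(q,p,.035,.049,.07))
    print('hub',band(q,(.595,-.0217),.03,.08,.091),'pad',band(q,(.53,-.102),.03,.032,.043),'worn',band(q,(.411,-.284),.06,.053,.066))
to(.5,0,.2)
i=cv2.imread('pics/end.png');cv2.imwrite('pics/endc.png',cv2.resize(i[110:300,90:430],None,fx=2.3,fy=2.3,interpolation=cv2.INTER_CUBIC))
E
```

```text
onpost [ 6.086e-01 -2.396e-01  5.420e-02  6.086e-01 -2.397e-01  2.180e-02
  1.700e+02]
onpost [ 5.350e-01 -3.251e-01  5.390e-02  5.350e-01 -3.250e-01  2.220e-02
  1.820e+02]
onpost [ 5.292e-01 -2.461e-01  5.410e-02  5.296e-01 -2.466e-01  2.180e-02
  1.780e+02]
hub [ 5.935e-01 -2.060e-02  8.420e-02  5.933e-01 -2.050e-02  1.460e-02
  7.100e+01] pad [ 5.305e-01 -1.027e-01  3.610e-02  5.337e-01 -1.027e-01  2.570e-02
  1.460e+02] worn [ 4.121e-01 -2.822e-01  5.870e-02  4.253e-01 -2.820e-01  4.250e-02
  3.290e+02]
onpost [ 6.124e-01 -2.402e-01  5.560e-02  6.120e-01 -2.415e-01  2.300e-02
  2.380e+02]
onpost [ 5.390e-01 -3.253e-01  5.550e-02  5.371e-01 -3.263e-01  2.290e-02
  2.200e+02]
onpost [ 5.334e-01 -2.465e-01  5.570e-02  5.323e-01 -2.476e-01  2.300e-02
  2.160e+02]
hub [ 5.964e-01 -2.180e-02  8.560e-02  5.956e-01 -2.290e-02  1.550e-02
  1.000e+02] pad [ 5.342e-01 -1.031e-01  3.750e-02  5.348e-01 -1.064e-01  2.550e-02
  1.710e+02] worn [ 4.167e-01 -2.830e-01  6.030e-02  4.271e-01 -2.861e-01  4.330e-02
  3.320e+02]
t 48.62 pos [0.467  0.056  0.1935] shift [-56.   33.   -6.4] yaw_y 0.04 z [ 1.3e-03 -7.0e-04 -1.0e+00] F [-0.32 -0.78 -0.69] gap 0.0552 ff 0.0
turn [0.07 0.04 0.04]
```

View pics/endc.png

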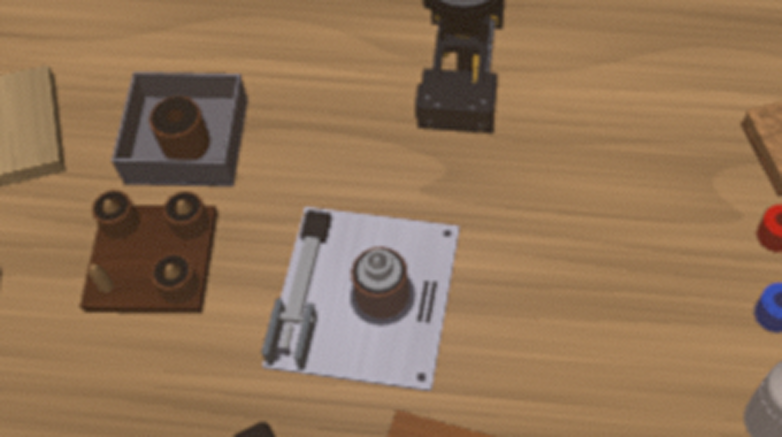

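The crop shows everything in place: three narrow bobbins on posts (112,208), (184,208), (174,271), collar on the wide bobbin (379,265), lever level (316,225), worn bobbin in the bin (180,128).

```bash
python3 -c "
from cell import arm
print(arm.sign_off())"
```

```text
the job is handed in; nothing more can be done
None
```

The changeover is done and handed in; the sign-off returned no verdict. The last camera check showed the worn bobbin in the bin, the wide bobbin and collar (hub up) on the spindle, the lever locked down, and all three narrow bobbins down on rack posts.

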